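# Pin the board carrier at its index hole

## Task

The blue setting block is keeping the board carrier away from its working position: lift it out of the jig and put it back in its own blue cradle. Slide the carrier by touch until its hole lines up with the hole hidden in the bed below, and drive the red-headed pin down through both until it is fully home, its collar resting on the carrier. Leave the yellow block and the spool where they are.

Things in the scene. Friction and masses are not known exactly. Their poses are not given: they have to be found in the camera images.
- jig: Fixed aluminium bed of a test jig, 130 x 280 x 40 mm (x, y, z), flat top 40 mm above the table; origin at table level on its centre line, bed from y -145 to +135 mm. Its +y axis is the direction in which the carrier slides forward. A red end stop, 30 mm high on the bed, has its face at y +110 mm.
- hole_zone (a point): Point on the bed's top at jig y -47.5 mm: middle of the zone where the hidden lower hole (15.5 mm, chamfered) lies, on the centre line, up to 17.5 mm ahead of or behind this point, different each time and reported nowhere. The carrier covers it; its hole comes over it at a carrier position of 50 to 85 mm.
- carrier (a joint): Carrier position along the jig's +y, m: 0 fully back, 0.095 fully forward; starts at 0 to 0.02. Black plate 96 x 150 x 20 mm bearing a green circuit board, top 60.5 mm above the table; at 0 it covers jig y -140 to +10 mm. Slides with about 3 N of friction, stays where left. The blue block stops it at about 0.04.
- lower_fit (a point): Same point as hole_zone; how the lower hole behaves: a pin standing free in the carrier's hole rides on the flat bed; as the holes line up it drops 9 mm by its own weight and then blocks the carrier from sliding on. From there a friction plug resists with about 8 N, so the pin must be pushed down the last 22 mm; it stays where pushed.
- carrier_hole (a point): Centre of the mouth of the carrier's through hole, at the carrier's top face (15.5 mm diameter, chamfered, 20 mm deep); on the jig's centre line, at jig y -115 mm when the carrier is at 0. z axis up, y axis along the travel.
- carrier_post (a point): Centre of the top of the carrier's upright orange grip post (22 mm diameter, 45 mm tall, standing on the carrier), 105 mm ahead of the carrier's hole along the travel. Used to slide the carrier.
- pin: Red-headed steel pin, 92 mm long, about 0.12 kg; origin at its tip, z towards the head. Shank 14 mm diameter, 52 mm long, with a 6 mm tapered nose (7 mm at the tip); then a collar 30 mm diameter, 4 mm thick; then a round red grip 22 mm diameter, 36 mm tall. Starts upright in the stand, tip 10 mm above the table; fully home the tip is 8.5 mm above the table.
- pin_stand: Fixed wooden block 64 x 64 x 45 mm in which the pin waits upright in a 17 mm hole, 35 mm deep; origin at the centre of its underside.
- block_blue: Loose blue setting block, 32 x 60 x 50 mm (x, y, z), about 0.16 kg; origin at the centre of its underside. It starts standing on the jig's bed between carrier and end stop, long side along the travel.
- cradle_blue: Fixed blue open tray, the blue block's own place: outside 54 x 80 x 18 mm, inside 44 x 70 mm, floor 5 mm above the table, long side along its y; origin at the centre of its underside. Trays in other colours stand beside it in changing order.
- cradle_yellow: Fixed yellow tray of the same size; holds the yellow block.
- cradle_green: Fixed green tray of the same size, empty; not the place for the blue block.
- block_yellow: Loose yellow block of the same size as the blue one, standing in the yellow tray; to be left alone. Origin at the centre of its underside.
- spool: Loose solder spool with red flanges, 60 mm diameter, 55 mm tall, standing near the jig; to be left alone. Origin at the centre of its underside.
Not all that is in view belongs to the job. What is shaped like the pin but black, green or turquoise is not meant.

How it is judged:
At the end, for the whole second after the job is handed in: Blue block upright on the floor of the blue cradle, within 9 mm of its middle; pin upright, within 4 mm of the carrier hole's centre, tip under 12.5 mm above the table (collar within 4 mm of the carrier), carrier forward of 45 mm; both at rest (x of block_blue in the frame of cradle_blue between -0.009 and 0.009 m and y of block_blue in the frame of cradle_blue between -0.009 and 0.009 m and height (world z) of block_blue below 0.009 m and angle between block_blue's own z axis and vertical below 0.12 rad and horizontal distance between pin and carrier_hole below 0.004 m and z of pin in the frame of jig below 0.0125 m and angle between pin's own z axis and vertical below 0.1 rad and value of joint carrier above 0.045 m and linear speed of each of block_blue, pin below 0.02 m/s); the robot touches nothing.
It fails at once if the spool or the yellow block is knocked about (moved more than 30 mm) (distance of any of spool, block_yellow from where it was at the start of the episode above 0.03 m).
It also fails if it takes over 72 s, if anything falls off the work surface, if the arm or the gripper's body presses on something with over 40 N, if the wrist force passes 120 N, or if a joint passes its speed limit or range.

## Robot

A 6-joint arm with a two-finger parallel gripper is mounted at the origin on the work surface. World frame = base frame: x ahead of the robot, y to its left, z up, the work surface at z = 0. Lengths are in m, angles in rad, forces in N, time in s.
With the tool pointing down it reaches from about 0.4 to 0.825 m from the base axis. Payload 7 kg.
Tool frame: the origin (TCP) lies at the very end of the fingers, on their centre line; the grasp point (between the pads) lies 19 mm behind it; x points along the fingers, y is the direction in which the jaws open and shut, and the axes are right-handed (so a half turn about x gives the same grasp; the last joint's range is limited). The gripper opens to 88 mm and grips with 3 to 60 N. Pads are 19 mm wide; open, the fingers measure 130 mm over their backs; the gripper's body (78 mm by 193 mm) begins 47 mm behind the grasp point.
Start: joints at [-0.85, 0.359, 0.012, 0, -1.224, -0.288], TCP at [0.283, -0.613, 0.227] pointing down, gripper open.
Joint ranges: [-3.07, 3.07], [-1.43, 2.12], [-1.02, 1.25], [-3.03, 1.67], [-3.05, -0], [-3.03, 3.03]. Speed limits (rad/s): [2.39, 2.39, 3.01, 3.14, 3.14, 3.14].

## Interface

Orientations are given as [roll, pitch, yaw] about the fixed x, y, z axes, in that order (R = Rz(yaw) Ry(pitch) Rx(roll)).
In Python, from station import arm, cams gives the robot as it stands. The module is installed in compiled form; this text tells all that it offers.
- The arm moves only by the tool carry_out, never from a script. Its argument "deltas" is a list of rows, each a list of 6 numbers: the shift along the tool's x, y, z in units of 0.04 m (1.0 is 0.04 m), then the turn, a rotation vector about the tool's x, y, z in units of 4 degrees (1.0 is 4 degrees). In form: [[tx, ty, tz, ax, ay, az], ...]. A call has 1 to 5 rows; each row shifts and turns the pose as measured when the row begins, along the tool's axes as they then stand; what a row does not reach is not made up. A row lasts 1/10 s, in which the tool goes at most 50 mm and 8.59 degrees, less where a joint would pass 70% of its speed; a pose out of reach is approached as far as the arm can. A call with a number of a shift or a turn outside -1 to 1 is refused whole. A call with a gripper value outside its range is refused whole. "hand" is the closure, from 0 (fully open) to 1 (shut), set as the call begins (left out, the last holds). The fingers move at their own pace and stop on an object; "newtons" is the grip in N (left out, the last holds). Time passes only in rows, so rows that do not move let the fingers close. It gives the time, the measured TCP pose, the force and the opening at its end, in the units of the state.
- arm.get_state(): the state, without advancing time (a new reading comes with each control period).
- cams.grab_frame(name): name is "side" or "top"; returns a dict with "pixels" (480x640x3 uint8, red, green, blue), "fx", "fy", "cx", "cy" (pixels), "T" (4x4, takes a point from camera to world coordinates). Camera axes: x right, y up, looking along -z (the intrinsics and any distortion apply to the point x, -y, -z); pixel columns grow to the right and rows downward; lengths in m; the calibration is good to about 2 mm. A picture is of the moment at which its call begins. There is no depth.
- arm.job_done(): hands the job in, once; it reports no verdict.
The state is a dict: "t": time; "q": joint angles; "qd": joint speeds; "joint_efforts": joint torques, N m; "eef_pos": TCP position; "ee_rot": TCP orientation; "force": force on the tool from outside, world axes, zero at the start; "moment": the same for the moment, N m; "width": finger opening in m.
Only numpy, scipy, OpenCV 4.12 (cv2) and the standard library are available. Lean on these libraries where they do the work, as an engineer would, in place of code of your own. Each camera call takes 0.05 s, during which the arm holds its last target.

## Working session

There is one attempt and no reset: what is moved stays moved. The work goes in short steps, Python scripts to look and compute and a tool call to move; the robot and the scene stay as the last step left them, time stands still between calls to the robot, and variables do not carry over. Pictures are saved under pics/ and viewed, and the job is handed in when it is done.

Besides the shell and the picture viewer there is one more tool, called after "Call:" as name(argument=value, ...) on one line, values as JSON. carry_out: Moves the arm, as the interface text tells. Shifts and turns lie within -1 to 1; 1 stands for 0.04 m of shift or 4 degrees of turn. Its arguments: {"type":"object","properties":{"deltas":{"type":"array","items":{"type":"array","items":{"type":"number","minimum":-1,"maximum":1}}},"hand":{"type":"number"},"newtons":{"type":"number"}},"required":["deltas"]}

```bash
mkdir -p pics
python3 - <<'E'
from station import arm,cams
import cv2,numpy as np
for n in("top","side"):
    f=cams.grab_frame(n); cv2.imwrite(f"pics/{n}0.png",f["pixels"][:,:,::-1]); print(n,{k:(np.round(v,4).tolist() if k=="T" else v) for k,v in f.items() if k!="pixels"})
s=arm.get_state();print(s)
E
```

```text
top {'fx': 616.6106493514764, 'fy': 616.6106493514764, 'cx': 322.39946039253766, 'cy': 238.25355954882718, 'T': [[0.0089, 0.9912, -0.1323, 0.3795], [-0.9999, 0.008, -0.0074, 0.0279], [-0.0063, 0.1324, 0.9912, 1.3607], [0.0, 0.0, 0.0, 1.0]]}
side {'fx': 485.9830308986626, 'fy': 485.9830308986626, 'cx': 318.78488825345045, 'cy': 240.77987729826836, 'T': [[-0.8139, 0.3035, -0.4954, 0.132], [-0.5808, -0.4448, 0.6818, 0.6097], [-0.0135, 0.8427, 0.5382, 0.5257], [0.0, 0.0, 0.0, 1.0]]}
{'t': 0.1, 'q': array([-8.49936566e-01,  3.59342134e-01,  1.11741376e-02, -3.20402356e-04,
       -1.22408068e+00, -2.88161804e-01]), 'qd': array([ 0.00020606, -0.00379571,  0.0031587 ,  0.00135977, -0.00086207,
        0.00018875]), 'joint_efforts': array([-9.87998174e-04, -5.84163094e+01,  2.93752384e+01,  7.01548755e+00,
        1.01807347e-02, -2.02551371e-05]), 'eef_pos': array([ 0.28288709, -0.61239832,  0.22570715]), 'ee_rot': array([1.65448555, 1.56931306, 2.08707442]), 'force': array([0.02659238, 0.04055156, 0.40360386]), 'moment': array([-0.02045491,  0.06018863,  0.00279855]), 'width': 0.08767244614775886}
```

View pics/top0.png

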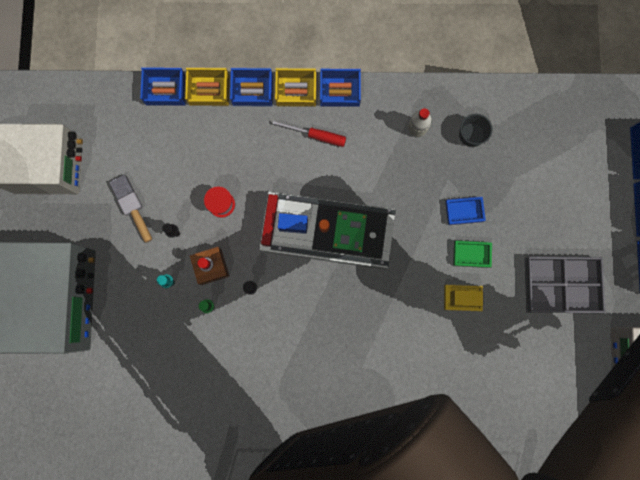

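View pics/side0.png

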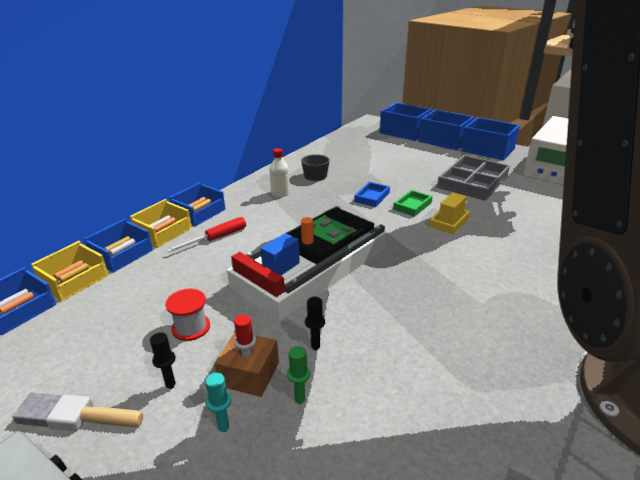

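The top view has the jig at about (330,228), the blue block at (293,222), the post at (324,226), the pin in its stand at (205,264), the spool at (219,201) and the blue cradle at (465,210). Next, enlarged crops.

Run:
```python
import cv2
a=cv2.imread("pics/top0.png")
def crop(im,x0,y0,x1,y1,s,n):
    c=cv2.resize(im[y0:y1,x0:x1],None,fx=s,fy=s,interpolation=cv2.INTER_CUBIC)
    for x in range((x0+9)//10*10,x1,10):
        cv2.line(c,((x-x0)*s,0),((x-x0)*s,6 if x%50 else 14),(0,255,255),1)
        if x%20==0: cv2.putText(c,str(x),((x-x0)*s,22),0,.35,(0,255,255),1)
    for y in range((y0+9)//10*10,y1,10):
        cv2.line(c,(0,(y-y0)*s),(6,(y-y0)*s),(0,255,255),1); cv2.putText(c,str(y),(8,(y-y0)*s+4),0,.35,(0,255,255),1)
    cv2.imwrite(n,c)
crop(a,255,182,405,272,5,"pics/c1.png")
crop(a,180,180,260,300,5,"pics/c2.png")
crop(a,435,190,505,320,4,"pics/c3.png")
b=cv2.imread("pics/side0.png")
crop(b,200,190,400,320,4,"pics/c4.png")
```

```text
(no output)
```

View pics/c1.png

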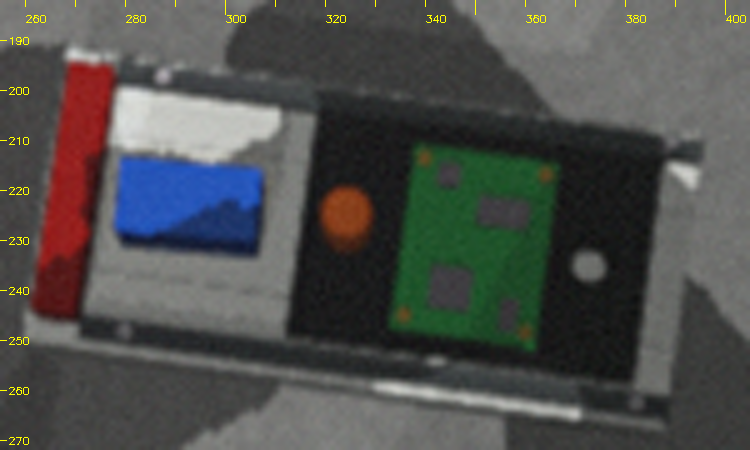

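View pics/c2.png

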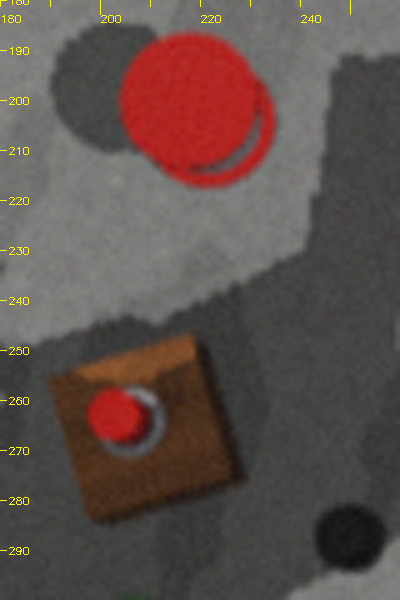

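View pics/c3.png

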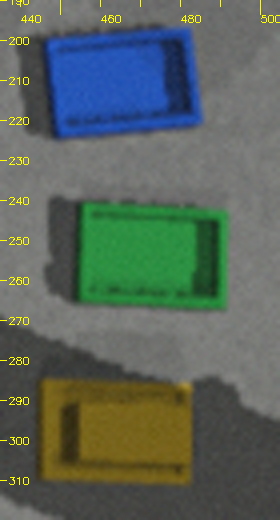

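View pics/c4.png

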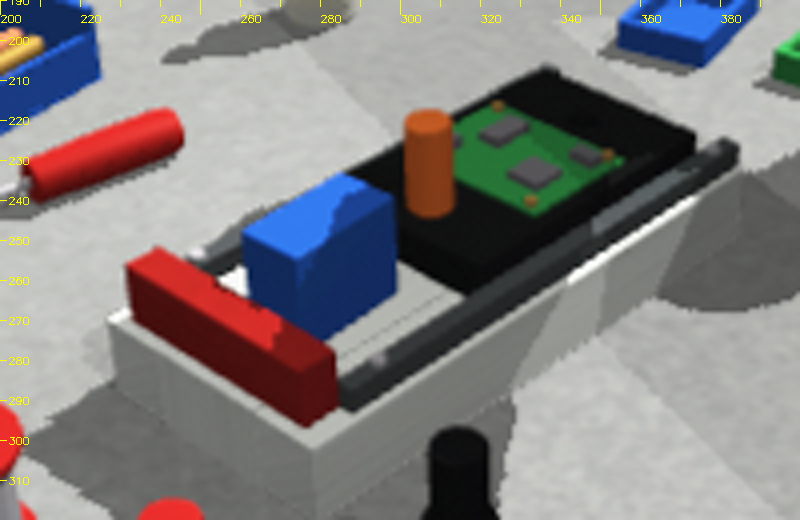

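```bash
cat > h.py <<'E'
import numpy as np
from station import arm,cams
import cv2
def cam(n):
    f=cams.grab_frame(n);return f
def ray(f,uv,z):
    d=np.array([(uv[0]-f["cx"])/f["fx"],-(uv[1]-f["cy"])/f["fy"],-1.]);T=np.array(f["T"])
    w=T[:3,:3]@d;o=T[:3,3];return o+w*(z-o[2])/w[2]
def proj(f,p):
    T=np.array(f["T"]);c=T[:3,:3].T@(np.array(p)-T[:3,3]);return f["cx"]+f["fx"]*c[0]/-c[2],f["cy"]-f["fy"]*c[1]/-c[2]
def Rt():
    from scipy.spatial.transform import Rotation as R
    return R.from_euler('xyz',arm.get_state()["ee_rot"]).as_matrix()
E
python3 - <<'E'
from h import *
f=cam("top")
P=lambda l,z:np.array([ray(f,p,z) for p in l])[:,:2]
b=P([(279.4,213),(307.4,215.6),(307.4,230.6),(278,228)],.09);print("block",b.round(4).tolist(),b.mean(0),np.linalg.norm(np.diff(b,axis=0),axis=1))
h=P([(373,235.2)],.0605)[0];p=P([(324.2,224.4)],.1055)[0];print("hole",h,"post",p,np.linalg.norm(p-h),"ang",np.degrees(np.arctan2(*(p-h)[::-1])))
pin=P([(203.4,263)],.102)[0];print("pin",pin)
st=P([(189.6,255.6),(219,247),(229,276),(199.4,284.6)],.045);print("stand",st.mean(0),np.linalg.norm(np.diff(st,axis=0),axis=1))
t=P([(446.5,200),(482.5,197),(485.5,220),(449.5,224.5)],.018);print("tray",t.tolist(),t.mean(0),np.linalg.norm(np.diff(t,axis=0),axis=1))
sp=P([(218,199.5)],.055);print("spool",sp)
j=P([(268.3,193),(261.7,243)],.07);print("stop",j)
print(Rt().round(3), arm.get_state()["eef_pos"])
g=cam("side")
for n,q in(("hole",[*h,.0605]),("post",[*p,.1055]),("pin",[*pin,.102]),("tray",[*t.mean(0),.018]),("block",[*b.mean(0),.09])):print(n,np.round(proj(g,q),1))
E
```

```text
block [[0.6017, 0.1278], [0.5967, 0.0692], [0.565, 0.0688], [0.57, 0.1302]] [0.58333278 0.0990092 ] [0.05885211 0.03167532 0.06156544]
hole [ 0.56052026 -0.06994479] post [0.57590633 0.0338654 ] 0.10494420230685887 ang 81.56936745934026
pin [0.49438008 0.28094216]
stand [0.49377361 0.27965701] [0.06547542 0.06645657 0.06547766]
tray [[0.6463676896481587, -0.23581766794178122], [0.6537342504548613, -0.3155012475182265], [0.6022201603764672, -0.3207870088176773], [0.5915633050266116, -0.2414409307777477]] [ 0.62347135 -0.27838671] [0.08002337 0.05178456 0.08005853]
spool [[0.63632832 0.26360571]]
stop [[0.64831228 0.15389185]
 [0.54068315 0.16562205]]
[[-0.001 -0.419  0.908]
 [ 0.001  0.908  0.419]
 [-1.     0.001 -0.   ]] [ 0.28293323 -0.61245784  0.22585898]
hole [346.2 219.7]
post [306.5 219.5]
pin [243.2 318.4]
tray [371.9 190.4]
block [279.7 242.7]
```

```bash
cat > plan.py <<'E'
import sys
from h import *
# usage: plan.py x y z yawdeg(of tool y) [n] ; ideal rows
def plan(x,y,z,yaw,n=None):
    s=arm.get_state();M=Rt();p=s["eef_pos"];a=np.degrees(np.arctan2(M[1,1],M[0,1]))
    d=np.array([x,y,z])-p;da=(yaw-a+180)%360-180
    # tilt correction: desired R
    k=max(np.linalg.norm(d)/.038,abs(da)/3.8,1);k=int(np.ceil(k)) if n is None else n
    print("pos",p.round(4),"yaw",round(a,2),"F",s["force"].round(1),"w",round(s["width"],4),"t",round(s["t"],1),"d",d.round(4),"da",round(da,2),"tilt",M[:,0].round(4),"n",k)
    rows=[]
    # tilt error: desired tool x = -z
    e=np.cross(M[:,0],[0,0,-1]);tw=np.degrees(M.T@e)
    for i in range(k):
        b=np.radians(a+da*i/k);Y=np.array([np.cos(b),np.sin(b),0]);Z=np.array([np.sin(b),-np.cos(b),0])
        v=d/k/.04
        rows.append([round(-v[2],2),round(float(v@Y),2),round(float(v@Z),2),round(-da/k/4,2),round(tw[1]/4/k,2),round(tw[2]/4/k,2)])
    for i in range(0,len(rows),5):print(str([[float(q) for q in r] for r in rows[i:i+5]]))
plan(*map(float,sys.argv[1:5]),*(map(int,sys.argv[5:6])))
E
python3 plan.py .583 .099 .2 175
```

```text
pos [ 0.283  -0.6125  0.226 ] yaw 114.79 F [0.1 0.  0.6] w 0.0876 t 0.2 d [ 0.3     0.7115 -0.026 ] da 60.21 tilt [-6.e-04  9.e-04 -1.e+00] n 21
[[0.03, 0.62, 0.68, -0.72, -0.0, -0.0], [0.03, 0.58, 0.71, -0.72, -0.0, -0.0], [0.03, 0.55, 0.74, -0.72, -0.0, -0.0], [0.03, 0.51, 0.76, -0.72, -0.0, -0.0], [0.03, 0.47, 0.79, -0.72, -0.0, -0.0]]
[[0.03, 0.43, 0.81, -0.72, -0.0, -0.0], [0.03, 0.39, 0.83, -0.72, -0.0, -0.0], [0.03, 0.35, 0.85, -0.72, -0.0, -0.0], [0.03, 0.31, 0.87, -0.72, -0.0, -0.0], [0.03, 0.26, 0.88, -0.72, -0.0, -0.0]]
[[0.03, 0.22, 0.89, -0.72, -0.0, -0.0], [0.03, 0.17, 0.9, -0.72, -0.0, -0.0], [0.03, 0.13, 0.91, -0.72, -0.0, -0.0], [0.03, 0.08, 0.92, -0.72, -0.0, -0.0], [0.03, 0.04, 0.92, -0.72, -0.0, -0.0]]
[[0.03, -0.01, 0.92, -0.72, -0.0, -0.0], [0.03, -0.06, 0.92, -0.72, -0.0, -0.0], [0.03, -0.1, 0.91, -0.72, -0.0, -0.0], [0.03, -0.15, 0.91, -0.72, -0.0, -0.0], [0.03, -0.19, 0.9, -0.72, -0.0, -0.0]]
[[0.03, -0.24, 0.89, -0.72, -0.0, -0.0]]
```

Call:
carry_out(deltas=[[0.03,0.62,0.68,-0.72,0,0],[0.03,0.58,0.71,-0.72,0,0],[0.03,0.55,0.74,-0.72,0,0],[0.03,0.51,0.76,-0.72,0,0],[0.03,0.47,0.79,-0.72,0,0]], hand=0.36)

```text
t: 0.7
eef_pos: [0.3536, -0.4409, 0.2169]
ee_rot: [1.761, 1.566, 2.447]
force: [0.8, 0.4, -0.1]
width: 0.0569
```

```bash
python3 plan.py .583 .099 .2 175
```

```text
pos [ 0.3536 -0.4409  0.2169] yaw 129.3 F [ 0.8  0.4 -0.1] w 0.0569 t 0.7 d [ 0.2294  0.5399 -0.0169] da 45.7 tilt [-0.0036  0.003  -1.    ] n 16
[[0.03, 0.43, 0.81, -0.71, -0.0, -0.0], [0.03, 0.38, 0.83, -0.71, -0.0, -0.0], [0.03, 0.34, 0.85, -0.71, -0.0, -0.0], [0.03, 0.3, 0.87, -0.71, -0.0, -0.0], [0.03, 0.26, 0.88, -0.71, -0.0, -0.0]]
[[0.03, 0.21, 0.89, -0.71, -0.0, -0.0], [0.03, 0.17, 0.9, -0.71, -0.0, -0.0], [0.03, 0.12, 0.91, -0.71, -0.0, -0.0], [0.03, 0.08, 0.91, -0.71, -0.0, -0.0], [0.03, 0.03, 0.92, -0.71, -0.0, -0.0]]
[[0.03, -0.01, 0.92, -0.71, -0.0, -0.0], [0.03, -0.06, 0.91, -0.71, -0.0, -0.0], [0.03, -0.11, 0.91, -0.71, -0.0, -0.0], [0.03, -0.15, 0.9, -0.71, -0.0, -0.0], [0.03, -0.2, 0.9, -0.71, -0.0, -0.0]]
[[0.03, -0.24, 0.88, -0.71, -0.0, -0.0]]
```

Tracking is close to ideal. I'll chain the rest.

Call:
carry_out(deltas=[[0,0.43,0.81,-0.71,0,0],[0,0.38,0.83,-0.71,0,0],[0,0.34,0.85,-0.71,0,0],[0,0.3,0.87,-0.71,0,0],[0,0.26,0.88,-0.71,0,0]])

```text
t: 1.2
eef_pos: [0.4259, -0.2645, 0.2169]
ee_rot: [1.412, 1.566, 2.356]
force: [0.9, -0.8, -0.1]
width: 0.0563
```

Call:
carry_out(deltas=[[0,0.21,0.89,-0.71,0,0],[0,0.17,0.9,-0.71,0,0],[0,0.12,0.91,-0.71,0,0],[0,0.08,0.91,-0.71,0,0],[0,0.03,0.92,-0.71,0,0]])

```text
t: 1.7
eef_pos: [0.4968, -0.0871, 0.218]
ee_rot: [0.796, 1.567, 1.999]
force: [0.1, 0.2, 0.6]
width: 0.0563
```

Call:
carry_out(deltas=[[0,-0.01,0.92,-0.71,0,0],[0,-0.06,0.91,-0.71,0,0],[0,-0.11,0.91,-0.71,0,0],[0,-0.15,0.9,-0.71,0,0],[0,-0.2,0.8,-0.71,0,0]])

```text
t: 2.2
eef_pos: [0.5655, 0.0874, 0.2191]
ee_rot: [0.284, 1.566, 1.746]
force: [0.4, -0.3, 0.2]
width: 0.0557
```

```bash
python3 plan.py .583 .099 .13 175
```

```text
pos [0.5655 0.0874 0.2191] yaw 173.8 F [ 0.4 -0.3  0.2] w 0.0557 t 2.2 d [ 0.0175  0.0116 -0.0891] da 1.2 tilt [-8.0e-04  4.3e-03 -1.0e+00] n 3
[[0.74, -0.13, 0.11, -0.1, 0.02, -0.01], [0.74, -0.14, 0.11, -0.1, 0.02, -0.01], [0.74, -0.14, 0.11, -0.1, 0.02, -0.01]]
```

Call:
carry_out(deltas=[[0.74,-0.14,0.11,-0.1,0,0],[0.74,-0.14,0.11,-0.1,0,0],[0.74,-0.14,0.11,-0.1,0,0],[0,0,0,0,0,0]])

```text
t: 2.6
eef_pos: [0.5862, 0.1052, 0.1281]
ee_rot: [-0.253, 1.565, 1.239]
force: [-0.8, -0.2, -0.4]
width: 0.0559
```

```bash
python3 plan.py .583 .099 .06 175
python3 - <<'E'
from h import *
for n in("top","side"):
    f=cam(n);a=f["pixels"][:,:,::-1]
    c=a[180:290,240:400] if n=="top" else a[120:330,200:420]
    cv2.imwrite(f"pics/{n}1.png",cv2.resize(c,None,fx=3.5,fy=3.5,interpolation=2)[:600])
E
```

```text
pos [0.5862 0.1052 0.1281] yaw 175.47 F [-0.8 -0.2 -0.4] w 0.0559 t 2.6 d [-0.0032 -0.0062 -0.0681] da -0.47 tilt [ 0.0019  0.0055 -1.    ] n 2
[[0.85, 0.03, -0.08, 0.06, 0.04, 0.01], [0.85, 0.03, -0.08, 0.06, 0.04, 0.01]]
```

View pics/side1.png

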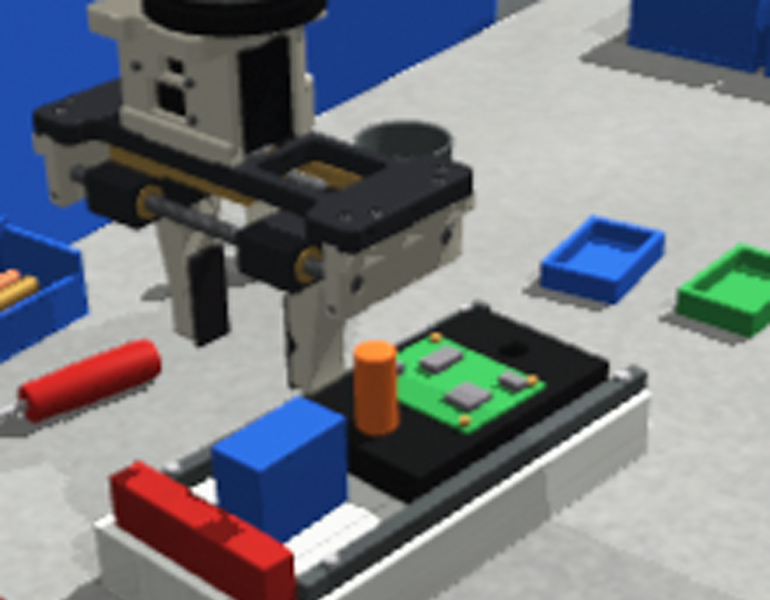

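The open fingers are above the block, tips near (257,219) and (289,231) in the side image. That agrees with the TCP 38 mm above the block top. Descending.

Call:
carry_out(deltas=[[0.8,0.03,-0.08,0.06,0.05,0],[0.7,0.03,-0.06,0.04,0.03,0],[0.1,0,0,0,0,0],[0,0,0,0,0,0]])

```text
t: 3.1
eef_pos: [0.5906, 0.101, 0.0764]
ee_rot: [-1.204, 1.551, 0.281]
force: [0.7, 0.5, 1.0]
width: 0.0562
```

```bash
python3 plan.py .583 .099 .06 175
```

```text
pos [0.5906 0.101  0.0764] yaw 175.06 F [0.7 0.5 1. ] w 0.0562 t 3.1 d [-0.0076 -0.002  -0.0164] da -0.06 tilt [ 0.0195  0.0056 -0.9998] n 1
[[0.41, 0.19, -0.07, 0.02, 0.1, 0.27]]
```

Call:
carry_out(deltas=[[0.3,0.19,-0.07,0,0.1,0.27],[0,0,0,0,0,0]])

```text
t: 3.3
eef_pos: [0.5842, 0.0994, 0.0672]
ee_rot: [-0.915, 1.567, 0.57]
force: [0.1, 0.9, -0.6]
width: 0.056
```

```bash
python3 plan.py .583 .099 .06 175
```

```text
pos [0.5842 0.0994 0.0672] yaw 175.07 F [ 0.1  0.9 -0.6] w 0.056 t 3.3 d [-0.0012 -0.0004 -0.0072] da -0.07 tilt [ 0.003   0.0019 -1.    ] n 1
[[0.18, 0.03, -0.01, 0.02, 0.03, 0.04]]
```

Call:
carry_out(deltas=[[0.18,0.03,0,0,0.03,0.04],[0,0,0,0,0,0]])

```text
t: 3.5
eef_pos: [0.5839, 0.0999, 0.0612]
ee_rot: [-1.064, 1.568, 0.421]
force: [-0.5, -1.1, 0.3]
width: 0.056
```

Call:
carry_out(deltas=[[0,0,0,0,0,0],[0,0,0,0,0,0],[0,0,0,0,0,0],[0,0,0,0,0,0]], hand=1, newtons=25)

```text
t: 3.9
eef_pos: [0.5844, 0.1002, 0.0618]
ee_rot: [-1.111, 1.568, 0.375]
force: [-0.2, 0.0, -0.5]
width: 0.0321
```

Call:
carry_out(deltas=[[-0.5,0,0,0,0,0],[-1,0,0,0,0,0],[-1,0,0,0,0,0],[-0.3,0,0,0,0,0]])

```text
t: 4.3
eef_pos: [0.5816, 0.099, 0.1736]
ee_rot: [2.1, 1.565, -2.699]
force: [0.2, 0.9, -0.4]
width: 0.0316
```

```bash
python3 plan.py .6235 -.2784 .16 186.5
python3 - <<'E'
from h import *
for n in("side",):
    f=cam(n);a=f["pixels"][:,:,::-1]
    c=a[120:330,200:420]
    cv2.imwrite(f"pics/{n}2.png",cv2.resize(c,None,fx=3,fy=3,interpolation=2)[:600])
E
```

```text
pos [0.5816 0.099  0.1736] yaw 175.06 F [ 0.2  0.9 -0.4] w 0.0316 t 4.3 d [ 0.0419 -0.3774 -0.0136] da 11.44 tilt [-0.005  -0.0024 -1.    ] n 10
[[0.03, -0.19, -0.93, -0.29, -0.0, -0.01], [0.03, -0.17, -0.93, -0.29, -0.0, -0.01], [0.03, -0.15, -0.94, -0.29, -0.0, -0.01], [0.03, -0.13, -0.94, -0.29, -0.0, -0.01], [0.03, -0.11, -0.94, -0.29, -0.0, -0.01]]
[[0.03, -0.09, -0.94, -0.29, -0.0, -0.01], [0.03, -0.07, -0.95, -0.29, -0.0, -0.01], [0.03, -0.05, -0.95, -0.29, -0.0, -0.01], [0.03, -0.04, -0.95, -0.29, -0.0, -0.01], [0.03, -0.02, -0.95, -0.29, -0.0, -0.01]]
```

View pics/side2.png

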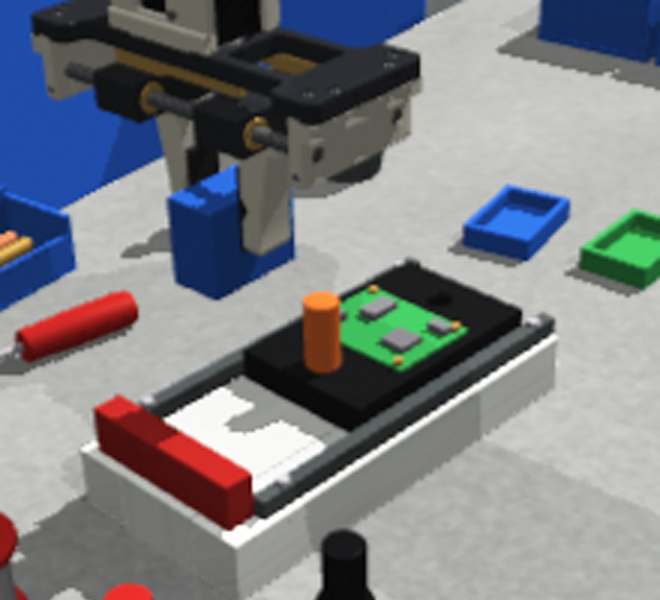

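The block is gripped and clear of the jig. Carrying it to the blue cradle.

Call:
carry_out(deltas=[[0,-0.19,-0.93,-0.29,0,0],[0,-0.17,-0.93,-0.29,0,0],[0,-0.15,-0.94,-0.29,0,0],[0,-0.13,-0.94,-0.29,0,0],[0,-0.11,-0.94,-0.29,0,0]])

```text
t: 4.85
eef_pos: [0.6026, -0.0901, 0.1705]
ee_rot: [1.482, 1.564, 3.079]
force: [-0.0, -0.1, -0.8]
width: 0.0318
```

Call:
carry_out(deltas=[[0,-0.09,-0.94,-0.29,0,0],[0,-0.07,-0.95,-0.29,0,0],[0,-0.05,-0.95,-0.29,0,0],[0,-0.04,-0.9,-0.29,0,0],[0,0,0,0,0,0]])

```text
t: 5.35
eef_pos: [0.6177, -0.2484, 0.162]
ee_rot: [1.318, 1.555, 2.995]
force: [-0.2, 0.7, -1.9]
width: 0.0319
```

```bash
python3 plan.py .6235 -.2784 .08 186.5
```

```text
pos [ 0.6177 -0.2484  0.162 ] yaw -173.89 F [-0.2  0.7 -1.9] w 0.0319 t 5.3 d [ 0.0058 -0.03   -0.082 ] da 0.39 tilt [-0.0161  0.0024 -0.9999] n 3
[[0.68, -0.02, -0.25, -0.03, 0.02, -0.08], [0.68, -0.02, -0.25, -0.03, 0.02, -0.08], [0.68, -0.02, -0.25, -0.03, 0.02, -0.08]]
```

Call:
carry_out(deltas=[[0.3,-0.04,-0.38,0,0,-0.08],[0.5,-0.04,-0.38,0,0,-0.08],[0.5,0,0,0,0,0],[0.4,0,0,0,0,0],[0,0,0,0,0,0]])

```text
t: 5.85
eef_pos: [0.6204, -0.28, 0.0835]
ee_rot: [0.932, 1.558, 2.607]
force: [-0.6, 0.2, -1.4]
width: 0.032
```

```bash
python3 plan.py .6235 -.2784 .05 186.5
```

```text
pos [ 0.6204 -0.28    0.0835] yaw -174.07 F [-0.6  0.2 -1.4] w 0.032 t 5.8 d [ 0.0031  0.0016 -0.0335] da 0.57 tilt [-0.0113  0.0067 -0.9999] n 1
[[0.84, -0.08, 0.03, -0.14, 0.11, -0.15]]
```

Call:
carry_out(deltas=[[0.6,-0.08,0.03,-0.14,0.11,-0.15],[0,0,0,0,0,0]])

```text
t: 6.05
eef_pos: [0.6226, -0.2779, 0.0578]
ee_rot: [1.219, 1.569, 2.903]
force: [-1.1, 1.1, -2.2]
width: 0.0318
```

```bash
python3 plan.py .6235 -.2784 .0275 186.5
python3 - <<'E'
from h import *
f=cam("top");g=cam("side")
a=cv2.resize(f["pixels"][180:260,410:530,::-1],None,fx=3,fy=3,interpolation=2);b=cv2.resize(g["pixels"][120:220,310:440,::-1],None,fx=3,fy=3,interpolation=2)
o=np.zeros((300,750,3),np.uint8);o[:240,:360]=a;o[:,360:]=b
cv2.imwrite("pics/pl.png",o)
E
```

```text
pos [ 0.6226 -0.2779  0.0578] yaw -173.48 F [-1.1  1.1 -2.2] w 0.0318 t 6.0 d [ 0.0009 -0.0005 -0.0303] da -0.02 tilt [-1.8e-03  4.0e-04 -1.0e+00] n 1
[[0.76, -0.02, -0.02, 0.01, 0.01, -0.03]]
```

View pics/pl.png

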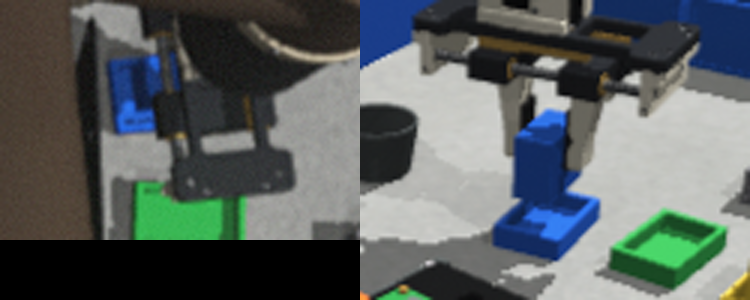

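The block hangs just above the blue tray, centred in it (side image about (380,180)). Lowering.

Call:
carry_out(deltas=[[0.3,-0.02,0,0,0,-0.03],[0.3,0,0,0,0,0],[0.1,0,0,0,0,0],[0,0,0,0,0,0]])

```text
t: 6.55
eef_pos: [0.6297, -0.2799, 0.0396]
ee_rot: [-1.997, 1.556, -0.31]
force: [-0.6, -0.2, -1.4]
width: 0.0321
```

```bash
python3 plan.py .6235 -.2784 .0265 186.5
```

```text
pos [ 0.6297 -0.2799  0.0396] yaw -173.32 F [-0.6 -0.2 -1.4] w 0.0321 t 6.5 d [-0.0062  0.0015 -0.0131] da -0.18 tilt [ 0.0136 -0.0044 -0.9999] n 1
[[0.33, 0.15, 0.06, 0.04, -0.08, 0.19]]
```

Call:
carry_out(deltas=[[0,0.15,0.06,0,-0.08,0.19],[0,0,0,0,0,0]])

```text
t: 6.75
eef_pos: [0.623, -0.2781, 0.0394]
ee_rot: [1.377, 1.57, 3.064]
force: [0.7, -0.6, -1.7]
width: 0.0321
```

```bash
python3 plan.py .6235 -.2784 .0265 186.5
```

```text
pos [ 0.623  -0.2781  0.0394] yaw -173.34 F [ 0.7 -0.6 -1.7] w 0.0321 t 6.8 d [ 0.0005 -0.0003 -0.0129] da -0.16 tilt [-1.e-03  1.e-04 -1.e+00] n 1
[[0.32, -0.01, -0.01, 0.04, 0.0, -0.01]]
```

Call:
carry_out(deltas=[[0.2,0,0,0,0,0],[0,0,0,0,0,0]])

```text
t: 6.95
eef_pos: [0.6227, -0.278, 0.0303]
ee_rot: [1.147, 1.569, 2.834]
force: [-0.1, -0.4, -1.0]
width: 0.0318
```

Call:
carry_out(deltas=[[0.14,0,0,0,0,0],[0,0,0,0,0,0]])

```text
t: 7.15
eef_pos: [0.624, -0.2785, 0.0255]
ee_rot: [-2.623, 1.57, -0.935]
force: [-0.1, 0.2, -1.5]
width: 0.0319
```

```bash
python3 plan.py .6235 -.2784 .0265 186.5
```

```text
pos [ 0.624  -0.2785  0.0255] yaw -173.3 F [-0.1  0.2 -1.5] w 0.0319 t 7.2 d [-0.0005  0.0001  0.001 ] da -0.2 tilt [ 7.e-04 -9.e-04 -1.e+00] n 1
[[-0.03, 0.01, 0.01, 0.05, -0.01, 0.01]]
```

Call:
carry_out(deltas=[[0.06,0,0,0,0,0],[0,0,0,0,0,0]])

```text
t: 7.35
eef_pos: [0.6244, -0.2786, 0.0257]
ee_rot: [-2.601, 1.568, -0.912]
force: [-0.4, -0.4, -1.4]
width: 0.0321
```

Call:
carry_out(deltas=[[0.12,0,0,0,0,0],[0,0,0,0,0,0]])

```text
t: 7.55
eef_pos: [0.6252, -0.2793, 0.0245]
ee_rot: [-2.527, 1.566, -0.836]
force: [0.3, -0.1, -1.7]
width: 0.0319
```

Call:
carry_out(deltas=[[0.12,0.04,0,0,0,0.04],[0,0,0,0,0,0]])

```text
t: 7.75
eef_pos: [0.6261, -0.2801, 0.0231]
ee_rot: [-2.534, 1.562, -0.841]
force: [0.6, -0.2, -1.3]
width: 0.0319
```

```bash
python3 plan.py .6235 -.2784 .0235 186.5;python3 - <<'E'
from h import *
g=cam("side")
cv2.imwrite("pics/pl2.png",cv2.resize(g["pixels"][120:220,310:440,::-1],None,fx=5,fy=5,interpolation=2))
E
```

```text
pos [ 0.6261 -0.2801  0.0231] yaw -173.04 F [ 0.6 -0.2 -1.3] w 0.0319 t 7.8 d [-0.0026  0.0017  0.0004] da -0.46 tilt [ 0.0057 -0.0064 -1.    ] n 1
[[-0.01, 0.06, 0.05, 0.11, -0.1, 0.07]]
```

View pics/pl2.png

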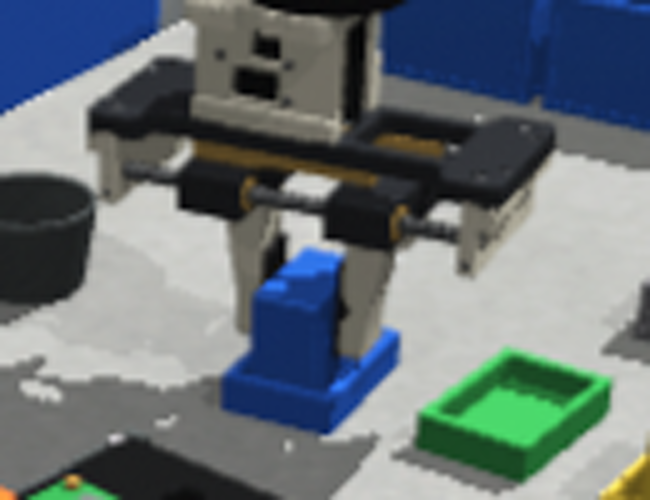

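The block is inside the tray. I'll straighten the tool, then release and back off.

Call:
carry_out(deltas=[[0.0,0.06,0.05,0.1,-0.1,0.07],[0,0,0,0,0,0]])

```text
t: 8.0
eef_pos: [0.6238, -0.2784, 0.0227]
ee_rot: [-0.47, 1.571, 1.215]
force: [-2.3, 2.6, 8.4]
width: 0.0319
```

Call:
carry_out(deltas=[[0,0,0,0,0,0],[0,0,0,0,0,0],[0,0,0,0,0,0]], hand=0.36)

```text
t: 8.3
eef_pos: [0.6226, -0.2781, 0.0209]
ee_rot: [1.001, 1.568, 2.685]
force: [0.1, -0.2, -0.3]
width: 0.0505
```

Call:
carry_out(deltas=[[-0.4,0,0,0,0,0],[-0.8,0,0,0,0,0],[-1,0,0,0,0,0],[-1,0,0,0,0,0],[-1,0,0,0,0,0]])

```text
t: 8.8
eef_pos: [0.6179, -0.2773, 0.1834]
ee_rot: [1.181, 1.549, 2.863]
force: [1.1, -0.4, 0.8]
width: 0.0564
```

```bash
python3 plan.py .57 .034 .19 171.6;python3 - <<'E'
from h import *
g=cam("side")
cv2.imwrite("pics/pl3.png",cv2.resize(g["pixels"][120:220,310:440,::-1],None,fx=5,fy=5,interpolation=2))
E
```

```text
pos [ 0.6179 -0.2773  0.1834] yaw -173.62 F [ 1.1 -0.4  0.8] w 0.0564 t 8.8 d [-0.0479  0.3113  0.0066] da -14.78 tilt [-0.0214  0.0061 -0.9998] n 9
[[-0.02, 0.04, 0.87, 0.41, 0.01, -0.03], [-0.02, 0.06, 0.87, 0.41, 0.01, -0.03], [-0.02, 0.09, 0.87, 0.41, 0.01, -0.03], [-0.02, 0.11, 0.87, 0.41, 0.01, -0.03], [-0.02, 0.14, 0.86, 0.41, 0.01, -0.03]]
[[-0.02, 0.16, 0.86, 0.41, 0.01, -0.03], [-0.02, 0.19, 0.85, 0.41, 0.01, -0.03], [-0.02, 0.21, 0.85, 0.41, 0.01, -0.03], [-0.02, 0.23, 0.84, 0.41, 0.01, -0.03]]
```

View pics/pl3.png

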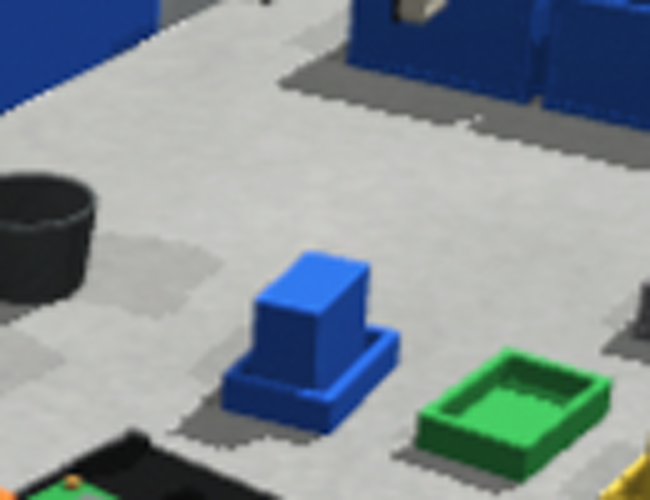

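The block is seated in the blue cradle. Next, the pin.

```bash
python3 plan.py .4942 .2805 .19 171.6
```

```text
pos [ 0.6212 -0.2789  0.1919] yaw -173.56 F [ 3.7 -1.3  8.2] w 0.0559 t 8.8 d [-0.127   0.5594 -0.0019] da -14.84 tilt [-0.0117  0.0019 -0.9999] n 16
[[0.0, 0.1, 0.89, 0.23, 0.0, -0.01], [0.0, 0.11, 0.89, 0.23, 0.0, -0.01], [0.0, 0.13, 0.89, 0.23, 0.0, -0.01], [0.0, 0.14, 0.88, 0.23, 0.0, -0.01], [0.0, 0.16, 0.88, 0.23, 0.0, -0.01]]
[[0.0, 0.17, 0.88, 0.23, 0.0, -0.01], [0.0, 0.19, 0.88, 0.23, 0.0, -0.01], [0.0, 0.2, 0.87, 0.23, 0.0, -0.01], [0.0, 0.21, 0.87, 0.23, 0.0, -0.01], [0.0, 0.23, 0.87, 0.23, 0.0, -0.01]]
[[0.0, 0.24, 0.86, 0.23, 0.0, -0.01], [0.0, 0.26, 0.86, 0.23, 0.0, -0.01], [0.0, 0.27, 0.85, 0.23, 0.0, -0.01], [0.0, 0.28, 0.85, 0.23, 0.0, -0.01], [0.0, 0.3, 0.85, 0.23, 0.0, -0.01]]
[[0.0, 0.31, 0.84, 0.23, 0.0, -0.01]]
```

Call:
carry_out(deltas=[[0,0.1,0.89,0.23,0,0],[0,0.11,0.89,0.23,0,0],[0,0.13,0.89,0.23,0,0],[0,0.14,0.88,0.23,0,0],[0,0.16,0.88,0.23,0,0]])

```text
t: 9.35
eef_pos: [0.5822, -0.1033, 0.1937]
ee_rot: [1.376, 1.564, 2.969]
force: [0.0, 0.6, -0.5]
width: 0.056
```

Call:
carry_out(deltas=[[0,0.17,0.88,0.23,0,0],[0,0.19,0.88,0.23,0,0],[0,0.2,0.87,0.23,0,0],[0,0.21,0.87,0.23,0,0],[0,0.23,0.87,0.23,0,0]])

```text
t: 9.85
eef_pos: [0.5409, 0.0786, 0.1925]
ee_rot: [1.437, 1.563, 2.945]
force: [1.1, 0.5, -0.1]
width: 0.0558
```

Call:
carry_out(deltas=[[0,0.24,0.86,0.23,0,0],[0,0.26,0.86,0.23,0,0],[0,0.27,0.85,0.23,0,0],[0,0.28,0.85,0.23,0,0],[0,0.3,0.6,0.23,0,0]])

```text
t: 10.35
eef_pos: [0.499, 0.2514, 0.1916]
ee_rot: [1.504, 1.563, 2.929]
force: [0.8, -0.4, -0.0]
width: 0.0562
```

```bash
python3 plan.py .4942 .2805 .12 171.6
```

```text
pos [0.499  0.2514 0.1916] yaw 171.64 F [ 0.8 -0.4 -0. ] w 0.0562 t 10.3 d [-0.0048  0.0291 -0.0716] da -0.04 tilt [-0.0079  0.0017 -1.    ] n 3
[[0.6, 0.08, 0.23, 0.0, 0.0, -0.04], [0.6, 0.08, 0.23, 0.0, 0.0, -0.04], [0.6, 0.08, 0.23, 0.0, 0.0, -0.04]]
```

Call:
carry_out(deltas=[[0.2,0.14,0.4,0,0,0],[0.5,0.08,0.2,0,0,0],[0.6,0.05,0,0,0,0],[0,0,0,0,0,0]])

```text
t: 10.75
eef_pos: [0.4898, 0.2813, 0.1362]
ee_rot: [1.448, 1.562, 2.877]
force: [-0.5, -0.7, -0.4]
width: 0.0565
```

```bash
python3 plan.py .4942 .2805 .12 171.6
```

```text
pos [0.4898 0.2813 0.1362] yaw 171.92 F [-0.5 -0.7 -0.4] w 0.0565 t 10.8 d [ 0.0044 -0.0008 -0.0162] da -0.32 tilt [-0.0082  0.0022 -1.    ] n 1
[[0.41, -0.11, -0.0, 0.08, 0.01, -0.12]]
```

Call:
carry_out(deltas=[[0.41,-0.11,0,0.08,0,-0.12],[0,0,0,0,0,0]])

```text
t: 10.95
eef_pos: [0.4944, 0.2802, 0.1196]
ee_rot: [2.772, 1.571, -2.087]
force: [0.2, -0.5, -0.8]
width: 0.0559
```

```bash
python3 plan.py .4942 .2805 .09 171.6;python3 - <<'E'
from h import *
g=cam("side")
cv2.imwrite("pics/pin1.png",cv2.resize(g["pixels"][220:400,150:340,::-1],None,fx=3.3,fy=3.3,interpolation=2))
E
```

```text
pos [0.4944 0.2802 0.1196] yaw 171.62 F [ 0.2 -0.5 -0.8] w 0.0559 t 10.9 d [-0.0002  0.0003 -0.0296] da -0.02 tilt [-1.e-04 -2.e-04 -1.e+00] n 1
[[0.74, 0.01, 0.01, 0.0, -0.0, -0.0]]
```

View pics/pin1.png

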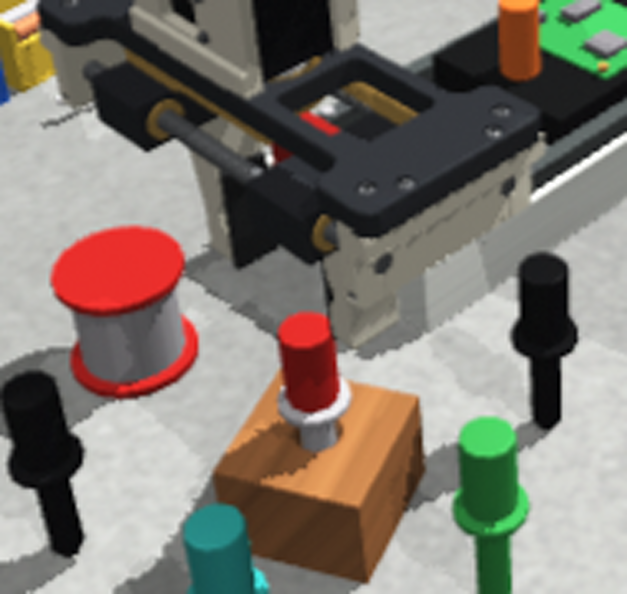

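The red pin at crop (310,360) lies between the fingers. Descending onto it.

Call:
carry_out(deltas=[[0.7,0,0,0,0,0],[0,0,0,0,0,0]])

```text
t: 11.2
eef_pos: [0.4971, 0.2815, 0.0959]
ee_rot: [-0.763, 1.565, 0.662]
force: [-0.9, -0.9, -0.2]
width: 0.0562
```

```bash
python3 plan.py .4942 .2805 .072 171.6
```

```text
pos [0.4971 0.2815 0.0959] yaw 171.66 F [-0.9 -0.9 -0.2] w 0.0562 t 11.2 d [-0.0029 -0.001  -0.0239] da -0.06 tilt [ 0.0047  0.0037 -1.    ] n 1
[[0.6, 0.07, -0.03, 0.02, 0.06, 0.06]]
```

Call:
carry_out(deltas=[[0.58,0.07,-0.03,0.02,0.06,0.06],[0,0,0,0,0,0]])

```text
t: 11.4
eef_pos: [0.4962, 0.2817, 0.0763]
ee_rot: [-0.777, 1.567, 0.648]
force: [-0.6, -1.1, 0.6]
width: 0.056
```

```bash
python3 plan.py .4942 .2805 .072 171.6
```

```text
pos [0.4962 0.2817 0.0763] yaw 171.61 F [-0.6 -1.1  0.6] w 0.056 t 11.4 d [-0.002  -0.0012 -0.0043] da -0.01 tilt [ 0.0032  0.0024 -1.    ] n 1
[[0.11, 0.05, -0.04, 0.0, 0.04, 0.04]]
```

Call:
carry_out(deltas=[[0.11,0.05,-0.04,0,0.04,0.04],[0,0,0,0,0,0]])

```text
t: 11.6
eef_pos: [0.4958, 0.2815, 0.0754]
ee_rot: [-0.8, 1.567, 0.626]
force: [0.1, -0.6, 0.0]
width: 0.056
```

Call:
carry_out(deltas=[[0,0,0,0,0,0],[0,0,0,0,0,0],[0,0,0,0,0,0],[0,0,0,0,0,0],[0,0,0,0,0,0]], hand=1, newtons=30)

```text
t: 12.1
eef_pos: [0.4973, 0.2827, 0.0791]
ee_rot: [-0.74, 1.562, 0.686]
force: [-1.8, 0.4, 0.4]
width: 0.022
```

Call:
carry_out(deltas=[[-0.4,0,0,0,0,0],[-0.7,0,0,0,0,0],[-1,0,0,0,0,0],[-1,0,0,0,0,0],[-0.5,0,0,0,0,0]])

```text
t: 12.6
eef_pos: [0.4935, 0.2795, 0.2222]
ee_rot: [2.568, 1.567, -2.29]
force: [0.2, -0.0, -1.3]
width: 0.0214
```

```bash
python3 plan.py .5605 -.0700 .205 171.6;python3 - <<'E'
from h import *
g=cam("side")
cv2.imwrite("pics/pin2.png",cv2.resize(g["pixels"][150:330,150:340,::-1],None,fx=3.3,fy=3.3,interpolation=2))
E
```

```text
pos [0.4935 0.2795 0.2222] yaw 171.64 F [ 0.2 -0.  -1.3] w 0.0214 t 12.6 d [ 0.067  -0.3495 -0.0172] da -0.04 tilt [-0.0024 -0.0027 -1.    ] n 10
[[0.04, -0.29, -0.84, 0.0, -0.0, -0.0], [0.04, -0.29, -0.84, 0.0, -0.0, -0.0], [0.04, -0.29, -0.84, 0.0, -0.0, -0.0], [0.04, -0.29, -0.84, 0.0, -0.0, -0.0], [0.04, -0.29, -0.84, 0.0, -0.0, -0.0]]
[[0.04, -0.29, -0.84, 0.0, -0.0, -0.0], [0.04, -0.29, -0.84, 0.0, -0.0, -0.0], [0.04, -0.29, -0.84, 0.0, -0.0, -0.0], [0.04, -0.29, -0.84, 0.0, -0.0, -0.0], [0.04, -0.29, -0.84, 0.0, -0.0, -0.0]]
```

View pics/pin2.png

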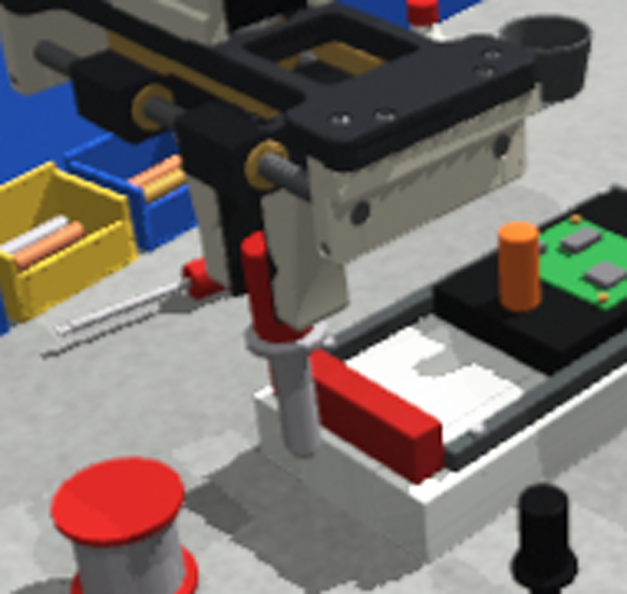

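Run:
```python
from h import *
for n in("side","top"):
    f=cam(n)
    p=arm.get_state()["eef_pos"]
    im=f["pixels"][:,:,::-1].copy()
    for dz in(.023,-.013,-.063,-.069):
        u,v=proj(f,p+[0,0,dz]);print(n,dz,round(u,1),round(v,1))
        
    u,v=map(int,proj(f,p+[0,0,-.02]))
    s=6;x0,y0=u-50,v-45
    c=cv2.resize(im[y0:y0+90,x0:x0+100],None,fx=s,fy=s,interpolation=2)
    for dz in(.023,-.013,-.069):
        a,b=proj(f,p+[0,0,dz]);cv2.drawMarker(c,(int((a+.5-x0)*s),int((b+.5-y0)*s)),(255,0,255),1,14,1)
    cv2.imwrite(f"pics/pin3{n}.png",c)
```

```text
side 0.023 231.8 223.1
side -0.013 235.1 249.4
side -0.063 239.4 283.1
side -0.069 239.9 286.9
top 0.023 188.9 256.6
top -0.013 193.1 258.6
top -0.063 198.6 261.1
top -0.069 199.2 261.4
```

View pics/pin3side.png

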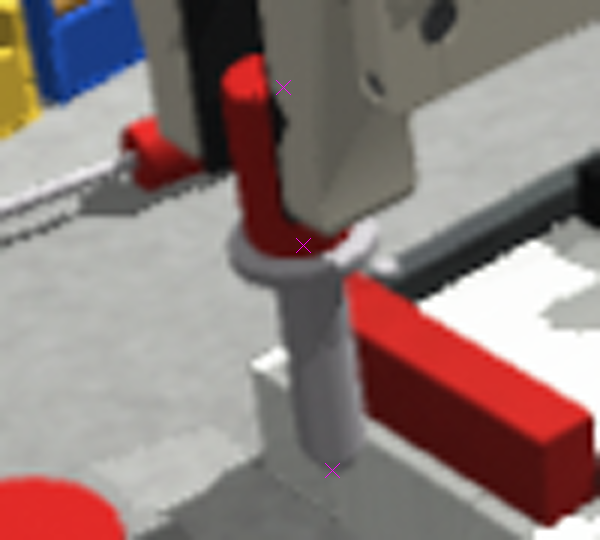

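View pics/pin3top.png

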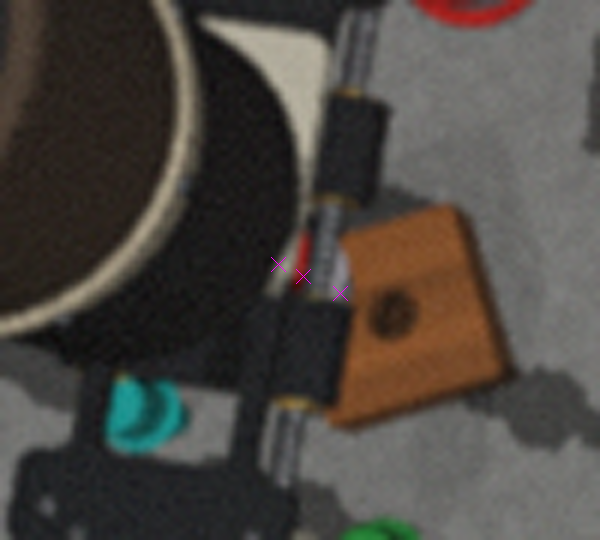

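Pin's tip and axis match the prediction, tip at TCP − 69 mm and upright. Carrying it to the carrier hole.

Call:
carry_out(deltas=[[0,-0.29,-0.84,0,0,0],[0,-0.29,-0.84,0,0,0],[0,-0.29,-0.84,0,0,0],[0,-0.29,-0.84,0,0,0],[0,-0.29,-0.84,0,0,0]])

```text
t: 13.25
eef_pos: [0.5224, 0.1017, 0.2121]
ee_rot: [2.187, 1.555, -2.666]
force: [1.5, -0.3, -0.7]
width: 0.0212
```

Call:
carry_out(deltas=[[0,-0.29,-0.84,0,0,0],[0,-0.29,-0.84,0,0,0],[0,-0.29,-0.84,0,0,0],[0,-0.25,-0.7,0,0,0],[0,0,0,0,0,0]])

```text
t: 13.75
eef_pos: [0.544, -0.0418, 0.2034]
ee_rot: [2.056, 1.54, -2.801]
force: [-0.5, 0.3, -1.6]
width: 0.0212
```

```bash
python3 plan.py .5605 -.0700 .19 171.6
```

```text
pos [ 0.544  -0.0418  0.2034] yaw 171.71 F [-0.5  0.3 -1.6] w 0.0212 t 13.8 d [ 0.0165 -0.0282 -0.0134] da -0.11 tilt [-0.0294 -0.0104 -0.9995] n 1
[[0.34, -0.51, -0.64, 0.03, -0.21, -0.39]]
```

Call:
carry_out(deltas=[[0.2,-0.51,-0.64,0.03,-0.21,-0.39],[0,0,0,0,0,0]])

```text
t: 13.95
eef_pos: [0.5591, -0.0714, 0.1915]
ee_rot: [1.621, 1.566, 3.044]
force: [-1.3, -0.1, -2.3]
width: 0.0209
```

```bash
python3 plan.py .5605 -.0700 .15 171.6
```

```text
pos [ 0.5591 -0.0714  0.1915] yaw 171.52 F [-1.3 -0.1 -2.3] w 0.0209 t 13.9 d [ 0.0014  0.0014 -0.0415] da 0.08 tilt [-4.5e-03  4.0e-04 -1.0e+00] n 2
[[0.52, -0.02, 0.02, -0.01, -0.0, -0.03], [0.52, -0.02, 0.02, -0.01, -0.0, -0.03]]
```

Call:
carry_out(deltas=[[0.9,-0.02,0.03,0,0,-0.06],[0,0,0,0,0,0]])

```text
t: 14.15
eef_pos: [0.5583, -0.0704, 0.1524]
ee_rot: [1.721, 1.567, -3.141]
force: [-1.2, 0.5, -1.6]
width: 0.0213
```

```bash
python3 plan.py .5605 -.0700 .15 171.6
```

```text
pos [ 0.5583 -0.0704  0.1524] yaw 171.39 F [-1.2  0.5 -1.6] w 0.0213 t 14.2 d [ 0.0022  0.0004 -0.0024] da 0.21 tilt [-0.004 -0.    -1.   ] n 1
[[0.06, -0.05, 0.02, -0.05, -0.01, -0.06]]
```

Call:
carry_out(deltas=[[0.2,-0.06,0.02,-0.05,0,-0.08],[0,0,0,0,0,0]])

```text
t: 14.35
eef_pos: [0.5608, -0.0692, 0.1443]
ee_rot: [-2.853, 1.569, -1.427]
force: [0.3, -0.3, -1.1]
width: 0.0217
```

```bash
python3 plan.py .5605 -.0700 .13 171.6
python3 - <<'E'
from h import *
f=cam("side")
p=arm.get_state()["eef_pos"]
x0,y0,s=310,160,7
c=cv2.resize(f["pixels"][y0:y0+80,x0:x0+80,::-1],None,fx=s,fy=s,interpolation=2)
for q in(p-[0,0,.069],[.5605,-.07,.0605]):
    a,b=proj(f,q);cv2.drawMarker(c,(int((a+.5-x0)*s),int((b+.5-y0)*s)),(255,0,255),1,14,1)
cv2.imwrite("pics/ins.png",c)
E
```

```text
pos [ 0.5608 -0.0692  0.1443] yaw 171.69 F [ 0.3 -0.3 -1.1] w 0.0217 t 14.3 d [-0.0003 -0.0008 -0.0143] da -0.09 tilt [ 3.0e-04 -1.7e-03 -1.0e+00] n 1
[[0.36, 0.0, -0.02, 0.02, -0.02, 0.01]]
```

View pics/ins.png

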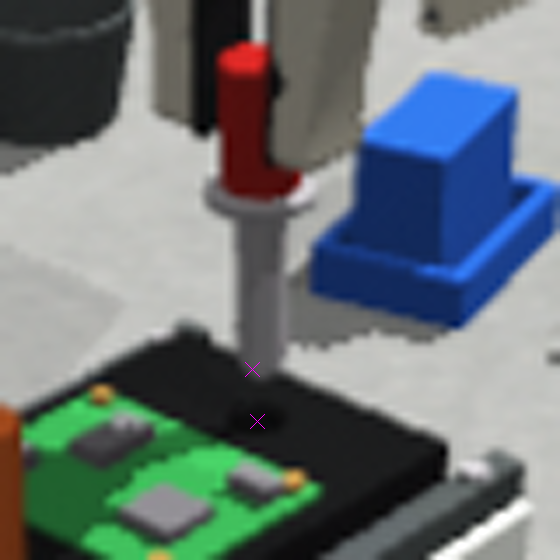

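The tip is about 24 mm over the hole and within about 1.5 mm laterally; its nose is tapered. Lowering.

Call:
carry_out(deltas=[[0.4,-0.03,0,0,0,0],[0,0,0,0,0,0]])

```text
t: 14.6
eef_pos: [0.5643, -0.0686, 0.1316]
ee_rot: [-1.715, 1.565, -0.288]
force: [-0.8, -0.5, -1.1]
width: 0.0213
```

```bash
python3 plan.py .5612 -.0697 .118 171.6
```

```text
pos [ 0.5643 -0.0686  0.1316] yaw 171.8 F [-0.8 -0.5 -1.1] w 0.0213 t 14.6 d [-0.0031 -0.0011 -0.0136] da -0.2 tilt [ 0.0055 -0.0016 -1.    ] n 1
[[0.34, 0.07, -0.04, 0.05, -0.01, 0.08]]
```

Call:
carry_out(deltas=[[0.0,0.07,-0.03,0.05,0,0.08],[0,0,0,0,0,0]])

```text
t: 14.8
eef_pos: [0.5623, -0.069, 0.1339]
ee_rot: [-1.808, 1.568, -0.383]
force: [0.2, -0.0, -1.6]
width: 0.0211
```

```bash
python3 plan.py .5612 -.0697 .118 171.6
```

```text
pos [ 0.5623 -0.069   0.1339] yaw 171.64 F [ 0.2 -0.  -1.6] w 0.0211 t 14.8 d [-0.0011 -0.0007 -0.0159] da -0.04 tilt [ 2.1e-03 -9.0e-04 -1.0e+00] n 1
[[0.4, 0.02, -0.02, 0.01, -0.01, 0.03]]
```

Call:
carry_out(deltas=[[0.35,0.06,-0.02,0,0,0.06],[0,0,0,0,0,0]])

```text
t: 15.0
eef_pos: [0.5616, -0.0692, 0.121]
ee_rot: [-1.289, 1.568, 0.137]
force: [0.2, -0.2, -2.2]
width: 0.0208
```

```bash
python3 plan.py .5612 -.0697 .112 171.6
```

```text
pos [ 0.5616 -0.0692  0.121 ] yaw 171.67 F [ 0.2 -0.2 -2.2] w 0.0208 t 15.0 d [-0.0004 -0.0005 -0.009 ] da -0.07 tilt [ 2.9e-03  4.0e-04 -1.0e+00] n 1
[[0.23, 0.01, -0.01, 0.02, 0.01, 0.04]]
```

Call:
carry_out(deltas=[[0.25,0.03,-0.01,0,0,0.06],[0,0,0,0,0,0]])

```text
t: 15.2
eef_pos: [0.5614, -0.0694, 0.1107]
ee_rot: [-0.364, 1.57, 1.061]
force: [1.9, -0.3, -2.1]
width: 0.0212
```

```bash
python3 plan.py .5612 -.0697 .112 171.6
python3 - <<'E'
from h import *
f=cam("side")
x0,y0,s=310,160,7
cv2.imwrite("pics/ins2.png",cv2.resize(f["pixels"][y0:y0+80,x0:x0+80,::-1],None,fx=s,fy=s,interpolation=2))
E
```

```text
pos [ 0.5614 -0.0694  0.1107] yaw 171.69 F [ 1.9 -0.3 -2.1] w 0.0212 t 15.2 d [-0.0002 -0.0003  0.0013] da -0.09 tilt [ 6.0e-04  1.1e-03 -1.0e+00] n 1
[[-0.03, 0.0, -0.01, 0.02, 0.02, 0.01]]
```

View pics/ins2.png

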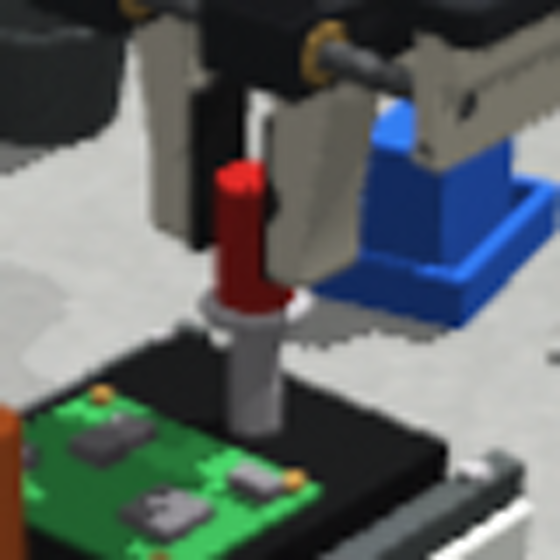

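The pin is in the carrier hole, its shank entering at crop (255,430). Releasing, then going to the post.

Call:
carry_out(deltas=[[0,0,0,0,0,0],[0,0,0,0,0,0],[0,0,0,0,0,0]], hand=0.36)

```text
t: 15.55
eef_pos: [0.5602, -0.0697, 0.1111]
ee_rot: [1.513, 1.569, 2.939]
force: [0.6, 0.9, 0.8]
width: 0.0396
```

Call:
carry_out(deltas=[[-0.4,0,0,0,0,0],[-0.8,0,0,0,0,0],[-0.8,0,0,0,0,0],[0,0,0,0,0,0]])

```text
t: 15.95
eef_pos: [0.5587, -0.0701, 0.1932]
ee_rot: [1.789, 1.564, -3.069]
force: [0.5, 0.6, 0.2]
width: 0.0557
```

```bash
python3 plan.py .5759 .0339 .175 171.6
python3 - <<'E'
from h import *
f=cam("side")
x0,y0,s=280,160,5
cv2.imwrite("pics/ins3.png",cv2.resize(f["pixels"][y0:y0+110,x0:x0+120,::-1],None,fx=s,fy=s,interpolation=2))
E
```

```text
pos [ 0.5587 -0.0701  0.1932] yaw 171.67 F [0.5 0.6 0.2] w 0.0557 t 15.9 d [ 0.0172  0.104  -0.0182] da -0.07 tilt [-6.6e-03 -5.0e-04 -1.0e+00] n 3
[[0.15, -0.02, 0.88, 0.01, -0.01, -0.03], [0.15, -0.02, 0.88, 0.01, -0.01, -0.03], [0.15, -0.02, 0.88, 0.01, -0.01, -0.03]]
```

View pics/ins3.png

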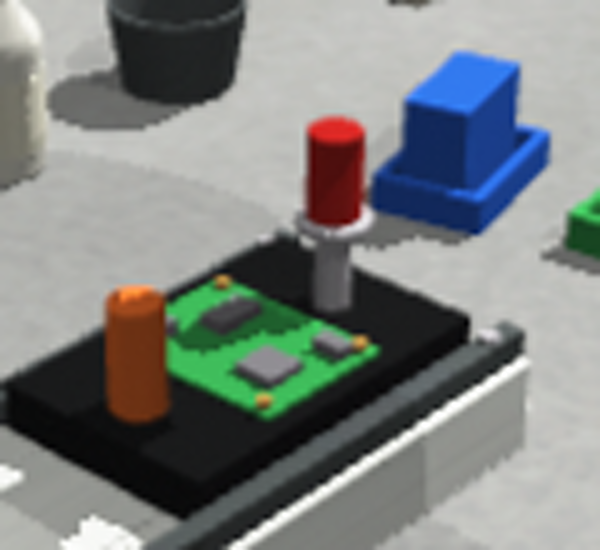

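The pin stands free in the hole. To the post now.

Call:
carry_out(deltas=[[0,-0.02,0.85,0,0,0],[0,-0.02,0.85,0,0,0],[0,-0.02,0.85,0,0,0],[0,0,0,0,0,0]])

```text
t: 16.4
eef_pos: [0.573, 0.0325, 0.1886]
ee_rot: [1.714, 1.558, 3.135]
force: [-0.4, -0.2, 1.0]
width: 0.0557
```

```bash
python3 plan.py .5759 .0339 .13 171.6
```

```text
pos [0.573  0.0325 0.1886] yaw 171.4 F [-0.4 -0.2  1. ] w 0.0557 t 16.4 d [ 0.0029  0.0014 -0.0586] da 0.2 tilt [-1.260e-02  1.000e-04 -9.999e-01] n 2
[[0.73, -0.03, 0.02, -0.02, -0.01, -0.09], [0.73, -0.03, 0.02, -0.02, -0.01, -0.09]]
```

Call:
carry_out(deltas=[[0.75,-0.03,0.02,0,0,-0.09],[0.7,0.03,0,0,0,0],[0,0,0,0,0,0]])

```text
t: 16.7
eef_pos: [0.5713, 0.0341, 0.1276]
ee_rot: [1.856, 1.563, -3.004]
force: [0.3, 0.1, 0.0]
width: 0.0564
```

```bash
python3 plan.py .5759 .0339 .08 171.6
```

```text
pos [0.5713 0.0341 0.1276] yaw 171.52 F [0.3 0.1 0. ] w 0.0564 t 16.7 d [ 0.0046 -0.0002 -0.0476] da 0.08 tilt [-0.0081 -0.0011 -1.    ] n 2
[[0.6, -0.06, 0.01, -0.01, -0.02, -0.06], [0.6, -0.06, 0.01, -0.01, -0.02, -0.06]]
```

Call:
carry_out(deltas=[[0.6,-0.1,0,0,0,-0.1],[0.5,-0.02,0,0,0,0],[0,0,0,0,0,0]])

```text
t: 17.0
eef_pos: [0.5761, 0.0322, 0.084]
ee_rot: [2.875, 1.567, -1.985]
force: [0.6, 0.8, 0.5]
width: 0.0563
```

```bash
python3 plan.py .5759 .0339 .078 171.6
```

```text
pos [0.5761 0.0322 0.084 ] yaw 171.53 F [0.6 0.8 0.5] w 0.0563 t 17.0 d [-0.0002  0.0017 -0.006 ] da 0.07 tilt [-0.0014 -0.0032 -1.    ] n 1
[[0.15, 0.01, 0.04, -0.02, -0.05, -0.01]]
```

Call:
carry_out(deltas=[[0.17,0,0.04,0,-0.05,0],[0,0,0,0,0,0]])

```text
t: 17.2
eef_pos: [0.5771, 0.0335, 0.0787]
ee_rot: [-0.32, 1.57, 1.103]
force: [-0.0, 0.4, 0.0]
width: 0.056
```

Call:
carry_out(deltas=[[0,0,0,0,0,0],[0,0,0,0,0,0],[0,0,0,0,0,0],[0,0,0,0,0,0]], hand=1, newtons=20)

```text
t: 17.6
eef_pos: [0.5788, 0.0338, 0.082]
ee_rot: [-1.057, 1.566, 0.366]
force: [0.5, 0.2, -0.2]
width: 0.0296
```

```bash
python3 plan.py .5759 .0339 .078 171.6
```

```text
pos [0.5788 0.0338 0.082 ] yaw 171.53 F [ 0.5  0.2 -0.2] w 0.0296 t 17.6 d [-0.0029  0.0001 -0.004 ] da 0.07 tilt [ 0.0047  0.0018 -1.    ] n 1
[[0.1, 0.07, -0.01, -0.02, 0.04, 0.06]]
```

Call:
carry_out(deltas=[[0,0.05,0,0,0,0.05],[0,0,0,0,0,0]])

```text
t: 17.8
eef_pos: [0.5755, 0.0343, 0.0819]
ee_rot: [0.446, 1.568, 1.869]
force: [2.3, -0.7, -3.4]
width: 0.0218
```

Call:
carry_out(deltas=[[0,0,0.2,0,0,0],[0,0,0.2,0,0,0],[0,0,0.2,0,0,0]])

```text
t: 18.1
eef_pos: [0.5784, 0.0562, 0.0819]
ee_rot: [1.808, 1.568, -3.054]
force: [-0.7, -4.3, 0.6]
width: 0.0215
```

```bash
python3 plan.py .5820 .0739 .08 171.6
python3 - <<'E'
from h import *
f=cam("side")
x0,y0,s=240,150,5
cv2.imwrite("pics/sl1.png",cv2.resize(f["pixels"][y0:y0+110,x0:x0+150,::-1],None,fx=s,fy=s,interpolation=2))
E
```

```text
pos [0.5784 0.0562 0.0819] yaw 171.43 F [-0.7 -4.3  0.6] w 0.0215 t 18.1 d [ 0.0036  0.0177 -0.0019] da 0.17 tilt [-2.6e-03 -2.0e-04 -1.0e+00] n 1
[[0.05, -0.02, 0.45, -0.04, -0.01, -0.04]]
```

View pics/sl1.png

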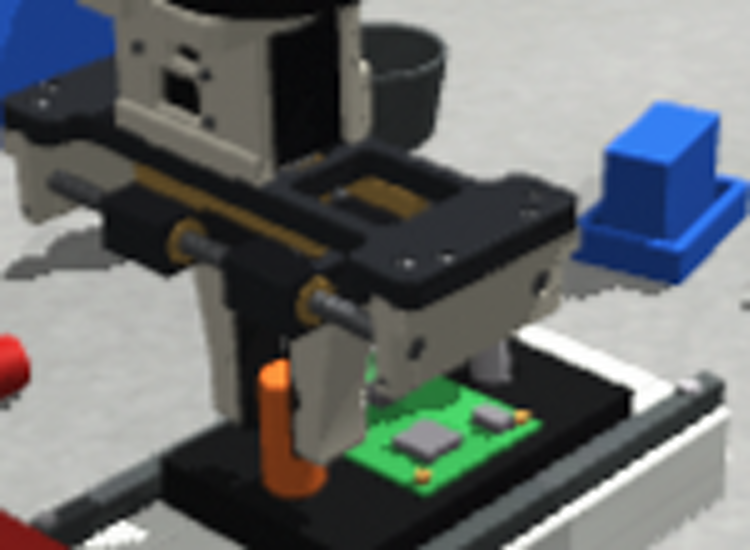

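The carrier slides with about 4 N and the pin shank stays in the hole. Continuing slowly, watching the force.

Call:
carry_out(deltas=[[0,0,0.12,0,0,0],[0,0,0.12,0,0,0],[0,0,0.12,0,0,0]])

```text
t: 18.45
eef_pos: [0.5805, 0.0723, 0.0819]
ee_rot: [1.883, 1.567, -2.978]
force: [-0.2, -3.7, 1.3]
width: 0.0214
```

Call:
carry_out(deltas=[[0,-0.01,0.1,0,0,0],[0,-0.01,0.1,0,0,0],[0,-0.01,0.1,0,0,0]])

```text
t: 18.75
eef_pos: [0.5813, 0.08, 0.0818]
ee_rot: [2.475, 1.558, -2.386]
force: [2.9, -27.9, 2.8]
width: 0.0213
```

Blocked at 28 N, so the pin has probably dropped. I'll relax and check its height.

Call:
carry_out(deltas=[[0,0,-0.06,0,0,0],[0,0,0,0,0,0]])

```text
t: 18.95
eef_pos: [0.5812, 0.0777, 0.0819]
ee_rot: [2.485, 1.558, -2.376]
force: [-2.0, -3.9, 1.7]
width: 0.0216
```

Call:
carry_out(deltas=[[0,0,0,0,0,0],[0,0,0,0,0,0],[0,0,0,0,0,0]], hand=0.36)

```text
t: 19.25
eef_pos: [0.5826, 0.0798, 0.082]
ee_rot: [2.506, 1.562, -2.353]
force: [-0.7, 0.1, 0.7]
width: 0.04
```

Call:
carry_out(deltas=[[-0.6,0,0,0,0,0],[-0.8,0,0,0,0,0],[-1,0,0,0,0,0],[-0.5,0,0,0,0,0]])

```text
t: 19.65
eef_pos: [0.5821, 0.0816, 0.1979]
ee_rot: [2.278, 1.557, -2.582]
force: [0.4, -0.7, -0.7]
width: 0.0561
```

```bash
python3 plan.py .567 -.0238 .19 171.6
python3 - <<'E'
from h import *
f=cam("side")
x0,y0,s=240,150,5
cv2.imwrite("pics/sl2.png",cv2.resize(f["pixels"][y0:y0+110,x0:x0+150,::-1],None,fx=s,fy=s,interpolation=2))
f=cam("top")
x0,y0,s=260,180,5
cv2.imwrite("pics/sl2t.png",cv2.resize(f["pixels"][y0:y0+110,x0:x0+150,::-1],None,fx=s,fy=s,interpolation=2))
E
```

```text
pos [0.5821 0.0816 0.1979] yaw 171.58 F [ 0.4 -0.7 -0.7] w 0.0561 t 19.6 d [-0.0151 -0.1054 -0.0079] da 0.02 tilt [-0.0119 -0.0074 -0.9999] n 3
[[0.07, -0.0, -0.89, -0.0, -0.04, -0.05], [0.07, -0.0, -0.89, -0.0, -0.04, -0.05], [0.07, -0.0, -0.89, -0.0, -0.04, -0.05]]
```

View pics/sl2.png

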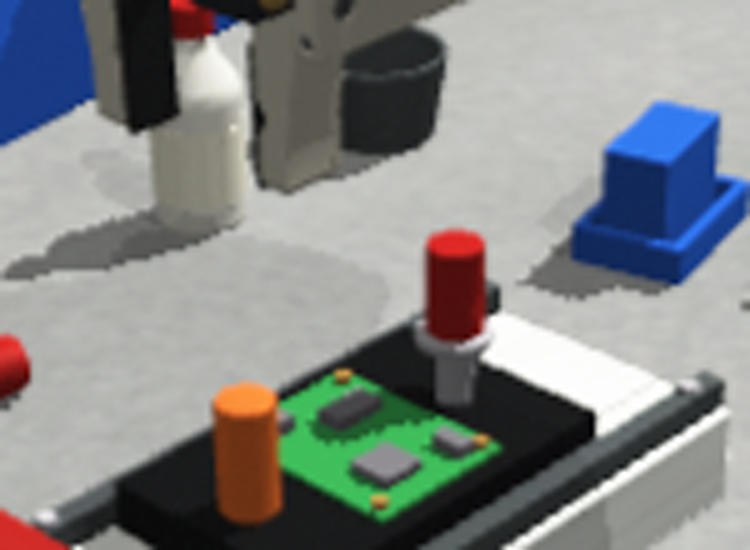

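View pics/sl2t.png

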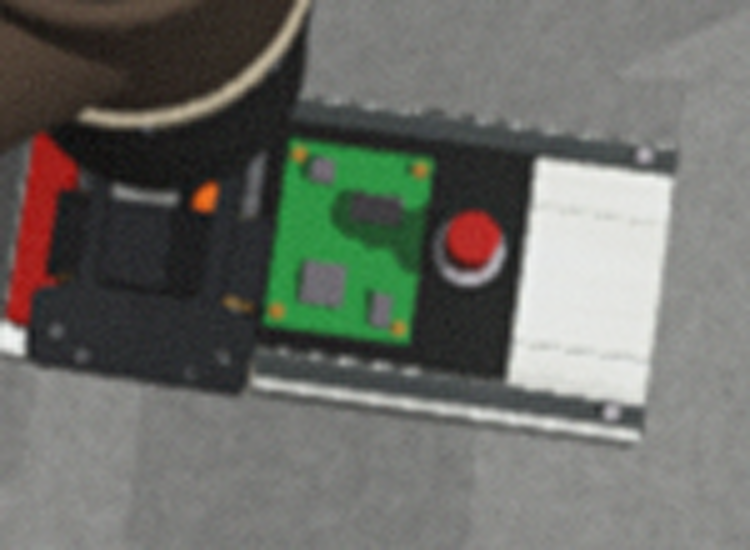

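The shank now shows about 22 mm above the carrier (31 before), so the pin has dropped into the lower hole. I'll measure its head and press it down with shut fingers.

```bash
python3 - <<'E'
from h import *
f=cam("top");h=ray(f,(354.8,227.6),.1225);print(h)
g=cam("side");print(proj(g,h),"seen",(240+455/5,150+240/5))
d=np.array([.1466,.9892]);print("travel",(h[:2]-[.5605,-.07])@d,"lat",(h[:2]-[.5605,-.07])@[d[1],-d[0]])
E
python3 plan.py .567 -.0238 .19 171.6
```

```text
[ 0.56716724 -0.02838335  0.1225    ]
(np.float64(331.0286616548337), np.float64(198.1948476486461)) seen (331.0, 198.0)
travel 0.0421446088637821 lat 0.0004942289764059538
pos [0.5806 0.0813 0.1945] yaw 171.54 F [-0.1  0.5 -0.7] w 0.0557 t 19.9 d [-0.0136 -0.1051 -0.0045] da 0.06 tilt [-0.0152 -0.0078 -0.9999] n 3
[[0.04, -0.02, -0.88, -0.0, -0.05, -0.07], [0.04, -0.02, -0.88, -0.0, -0.05, -0.07], [0.04, -0.02, -0.88, -0.0, -0.05, -0.07]]
```

Call:
carry_out(deltas=[[0,-0.02,-0.9,0,-0.05,-0.07],[0,-0.02,-0.9,0,-0.05,-0.07],[0,-0.02,-0.9,0,0,-0.07],[0,0,0,0,0,0]], hand=1)

```text
t: 20.25
eef_pos: [0.5646, -0.0275, 0.1894]
ee_rot: [2.244, 1.563, -2.612]
force: [0.5, 0.5, -0.7]
width: 0.0294
```

```bash
python3 plan.py .5672 -.0284 .15 171.6
```

```text
pos [ 0.5646 -0.0275  0.1894] yaw 171.75 F [ 0.5  0.5 -0.7] w 0.0294 t 20.2 d [ 0.0026 -0.0009 -0.0394] da -0.15 tilt [-0.0065 -0.0038 -1.    ] n 2
[[0.49, -0.03, -0.01, 0.02, -0.03, -0.04], [0.49, -0.03, -0.01, 0.02, -0.03, -0.04]]
```

Call:
carry_out(deltas=[[0,-0.07,-0.02,0,-0.06,-0.08],[0,0,0,0,0,0],[0.9,0,0,0,0,0],[0,0,0,0,0,0]])

```text
t: 20.65
eef_pos: [0.5668, -0.0278, 0.1502]
ee_rot: [1.73, 1.568, -3.127]
force: [-0.6, -1.5, -1.0]
width: 0.0016
```

```bash
python3 plan.py .5672 -.0284 .13 171.6
```

```text
pos [ 0.5668 -0.0278  0.1502] yaw 171.71 F [-0.6 -1.5 -1. ] w 0.0016 t 20.6 d [ 0.0004 -0.0006 -0.0202] da -0.11 tilt [-0.0027 -0.     -1.    ] n 1
[[0.5, -0.01, -0.01, 0.03, -0.01, -0.04]]
```

Call:
carry_out(deltas=[[0.45,0,-0.01,0,0,-0.04],[0,0,0,0,0,0]])

```text
t: 20.85
eef_pos: [0.5677, -0.0269, 0.133]
ee_rot: [-2.97, 1.569, -1.542]
force: [-0.6, -0.1, -0.2]
width: 0.0008
```

```bash
python3 plan.py .5672 -.0284 .12 171.6
```

```text
pos [ 0.5677 -0.0269  0.133 ] yaw 171.86 F [-0.6 -0.1 -0.2] w 0.0008 t 20.9 d [-0.0005 -0.0015 -0.013 ] da -0.26 tilt [ 0.     -0.0014 -1.    ] n 1
[[0.32, 0.01, -0.04, 0.06, -0.02, 0.0]]
```

Call:
carry_out(deltas=[[0.3,0.03,-0.05,0.06,-0.02,0.02],[0,0,0,0,0,0]])

```text
t: 21.05
eef_pos: [0.5681, -0.0277, 0.1231]
ee_rot: [-1.33, 1.569, 0.097]
force: [0.2, 1.2, -0.2]
width: 0.0005
```

```bash
python3 plan.py .5672 -.0284 .115 171.6
python3 - <<'E'
from h import *
f=cam("side")
x0,y0,s=280,150,5
cv2.imwrite("pics/pr1.png",cv2.resize(f["pixels"][y0:y0+110,x0:x0+120,::-1],None,fx=s,fy=s,interpolation=2))
E
```

```text
pos [ 0.5681 -0.0277  0.1231] yaw 171.73 F [ 0.2  1.2 -0.2] w 0.0005 t 21.1 d [-0.0009 -0.0007 -0.0081] da -0.13 tilt [ 1.7e-03  2.0e-04 -1.0e+00] n 1
[[0.2, 0.02, -0.02, 0.03, 0.01, 0.02]]
```

View pics/pr1.png

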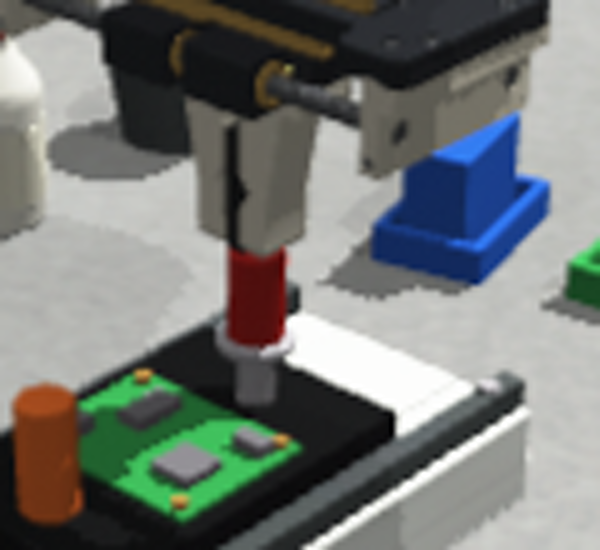

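The shut fingers sit on the pin head. Pressing.

Call:
carry_out(deltas=[[0.2,0.02,-0.02,0.03,0,0.02],[0,0,0,0,0,0]])

```text
t: 21.3
eef_pos: [0.5699, -0.028, 0.1181]
ee_rot: [-1.315, 1.565, 0.111]
force: [-0.6, -0.3, 0.5]
width: 0.0008
```

Call:
carry_out(deltas=[[0.2,0.02,0,0,0,0.02],[0,0,0,0,0,0]])

```text
t: 21.5
eef_pos: [0.5706, -0.0278, 0.1115]
ee_rot: [-1.288, 1.563, 0.138]
force: [-0.8, 0.2, -0.9]
width: 0.0005
```

```bash
python3 plan.py .5672 -.0284 .105 171.6
```

```text
pos [ 0.5706 -0.0278  0.1115] yaw 171.71 F [-0.8  0.2 -0.9] w 0.0005 t 21.5 d [-0.0034 -0.0006 -0.0065] da -0.11 tilt [ 0.0082  0.0011 -1.    ] n 1
[[0.16, 0.08, -0.03, 0.03, 0.03, 0.11]]
```

Run:
```python
from h import *
print(arm.get_state()["eef_pos"],arm.get_state()["force"])
f=cam("side")
x0,y0,s=280,150,5
cv2.imwrite("pics/pr2.png",cv2.resize(f["pixels"][y0:y0+110,x0:x0+120,::-1],None,fx=s,fy=s,interpolation=2))
```

```text
[ 0.57061714 -0.02777777  0.11149589] [-0.75125196  0.16604887 -0.89094004]
```

View pics/pr2.png

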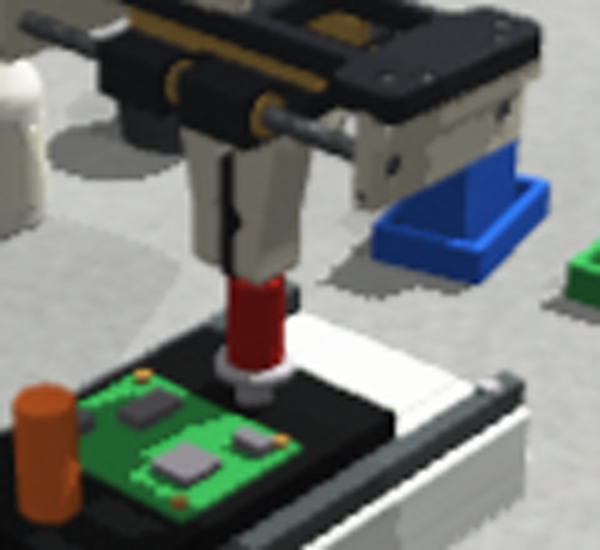

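The pin goes down with the fingers. Continuing.

Call:
carry_out(deltas=[[-0.15,0.09,-0.02,0.03,0.03,0.12],[0,0,0,0,0,0]])

```text
t: 21.75
eef_pos: [0.5666, -0.0282, 0.1184]
ee_rot: [1.64, 1.57, 3.064]
force: [0.4, -0.2, 0.2]
width: 0.0005
```

Call:
carry_out(deltas=[[0.4,0.03,0,0,0,0.03],[0,0,0,0,0,0]])

```text
t: 21.95
eef_pos: [0.5665, -0.0278, 0.1039]
ee_rot: [0.4, 1.57, 1.824]
force: [-0.3, 0.4, -0.2]
width: 0.0002
```

```bash
python3 plan.py .5672 -.0284 .1 171.6
```

```text
pos [ 0.5665 -0.0278  0.1039] yaw 171.59 F [-0.3  0.4 -0.2] w 0.0002 t 21.9 d [ 0.0007 -0.0006 -0.0039] da 0.01 tilt [-2.e-04  9.e-04 -1.e+00] n 1
[[0.1, -0.02, -0.01, -0.0, 0.01, -0.01]]
```

Call:
carry_out(deltas=[[0.2,0.02,0,0,0,0.02],[0,0,0,0,0,0]])

```text
t: 22.15
eef_pos: [0.5694, -0.0276, 0.1021]
ee_rot: [-1.39, 1.564, 0.037]
force: [-0.9, -0.2, -0.2]
width: 0.0005
```

Call:
carry_out(deltas=[[0.2,0.02,0,0,0,0.02]])

```text
t: 22.25
eef_pos: [0.5718, -0.0277, 0.1001]
ee_rot: [-1.504, 1.559, -0.074]
force: [-25.3, 5.9, 84.3]
width: 0.0005
```

```bash
python3 plan.py .5672 -.0284 .1 171.6
python3 - <<'E'
from h import *
f=cam("side")
x0,y0,s=280,150,5
cv2.imwrite("pics/pr3.png",cv2.resize(f["pixels"][y0:y0+110,x0:x0+120,::-1],None,fx=s,fy=s,interpolation=2))
E
```

```text
pos [ 0.5718 -0.0277  0.1001] yaw 171.93 F [-25.3   5.9  84.3] w 0.0005 t 22.2 d [-0.0046 -0.0007 -0.0001] da -0.33 tilt [ 1.180e-02 -9.000e-04 -9.999e-01] n 1
[[0.0, 0.11, -0.03, 0.08, 0.01, 0.17]]
```

View pics/pr3.png

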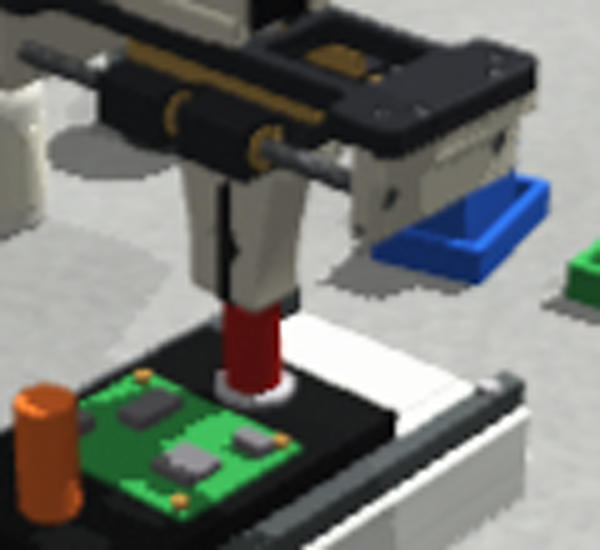

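It has bottomed out: TCP at 0.100 (0.1005 expected), with a contact force of 84 N. Retreating and checking.

Call:
carry_out(deltas=[[-0.5,0,0,0,0,0],[-0.9,0,0,0,0,0],[-1,0,0,0,0,0],[-1,0,0,0,0,0]])

```text
t: 22.7
eef_pos: [0.5668, -0.0279, 0.2389]
ee_rot: [-1.846, 1.566, -0.416]
force: [0.3, 0.9, -0.9]
width: 0.0004
```

Call:
carry_out(deltas=[[0,0.4,-0.9,0,0,0],[0,0.4,-0.9,0,0,0],[0,0.4,-0.9,0,0,0],[0,0.4,-0.9,0,0,0],[0,0,0,0,0,0]])

```text
t: 23.2
eef_pos: [0.484, -0.1644, 0.2471]
ee_rot: [-1.475, 1.552, -0.041]
force: [0.1, 0.4, 1.0]
width: 0.0007
```

Run:
```python
from h import *
print(arm.get_state())
for n in("side","top"):
    f=cam(n)
    x0,y0,s=(280,150,5) if n=="side" else (250,170,5)
    cv2.imwrite(f"pics/fin{n}.png",cv2.resize(f["pixels"][y0:y0+115,x0:x0+150,::-1],None,fx=s,fy=s,interpolation=2))
    cv2.imwrite(f"pics/full{n}.png",f["pixels"][:,:,::-1])
```

```text
{'t': 23.2, 'q': array([ 0.05869822,  0.06129949, -0.3247165 ,  0.00202913, -1.16614877,
       -0.19589579]), 'qd': array([ 0.02537469,  0.00518744,  0.02022297, -0.00422676,  0.00850259,
       -0.03666934]), 'joint_efforts': array([-8.56951252e-01, -3.45540512e+01,  2.85302764e+01,  6.96010262e+00,
        3.81242135e-03,  7.21072331e-01]), 'eef_pos': array([ 0.48400887, -0.16439373,  0.24711023]), 'ee_rot': array([-1.47546429,  1.55207088, -0.04108405]), 'force': array([0.09684155, 0.42169401, 1.04856583]), 'moment': array([ 0.10351354,  0.09289525, -0.02885319]), 'width': 0.0006671437356691175}
```

View pics/finside.png

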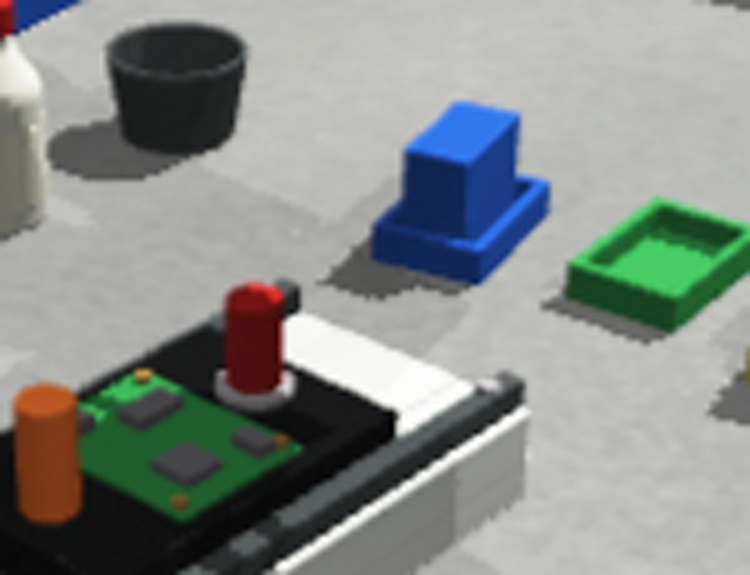

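View pics/fullside.png

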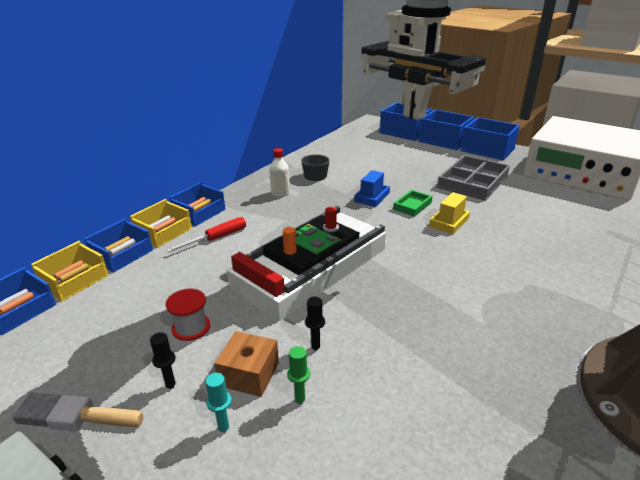

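View pics/fulltop.png

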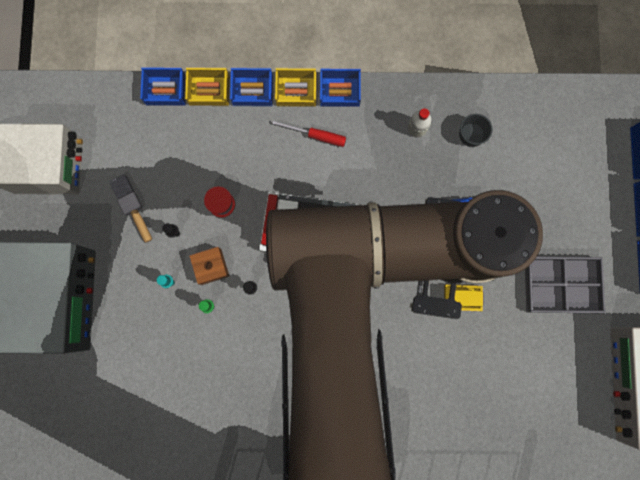

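Run:
```python
from h import *
f=cam("side")
for z in(.1005,.1045,.1225):print(z,np.round(proj(f,[.5672,-.0284,z]),1))
for z in(.055,.060):print(z,np.round(proj(f,[.6235,-.2784,z]),1))
print(ray(f,(372.6,176.2),.055))
```

```text
0.1005 [331. 209.]
0.1045 [331.  207.1]
0.1225 [331.  198.2]
0.055 [372.6 175.8]
0.06 [372.7 173.8]
[ 0.62243034 -0.27642756  0.055     ]
```

Measured against the fully-home prediction, the pin head is at (330.6,208.8) and should be at (331.0,209.0). The block top lies within 2–3 mm of the cradle centre. Handing in.

```bash
python3 -c "
from station import arm
print(arm.job_done())"
```

```text
the job is handed in; nothing more can be done
None
```

I finished the job and handed it in at about 23 s; no verdict is reported.

- **Blue block:** I lifted it out of the jig and set it in the blue cradle. In the last side view it stands upright, with its top within about 2–3 mm of the cradle's centre and at the height expected when seated.
- **Carrier:** I stood the pin free in the carrier's hole and slid the carrier by its post, against about 4 N, until it blocked at about 28 N. From the pictures it had moved forward about 42 mm. I did not measure its starting position exactly, but the pin dropped into the lower hole, and by the task text that only happens at 50 mm or more.
- **Pin:** I pressed it down with shut fingers until it bottomed at TCP height 0.100 m (0.1005 m expected). Its head top is within 0.5 px of where it should be fully home, and the collar rests on the carrier.
- **Other checks:** I did not touch the yellow block or the spool, and both look unmoved. The arm is clear of everything.

One thing did not go smoothly: as the pin bottomed out, the wrist force was 84 N for a moment. That is under the 120 N wrist limit. It went through the fingertips, so I don't expect it to count against the 40 N limit for the arm and gripper body, but I could not confirm that.

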